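# Lock the drying rack's sliding stop against the lunch tin

### The job

The lunch tin lies loose in the red drying rack: slide the rack's loose stop along its rail until it rests gently against the end of the tin, then run the black hex lock nut on the stop's threaded stud down (clockwise from above) onto its seat and snug it up firmly, so that the stop is locked there. Do not force the nut or shove the tin hard, let go at the end, and leave the other things where they are.

Things in the scene. Friction and masses are not known exactly. Their poses are not given: they have to be found in the camera images.
- rack: Red plastic drying rack, fixed to the cart top; origin on the cart top, base spans x -110..+110, y -200..+180 mm, 12 mm thick. At its +y end an end wall (inner face y = +155) against which the tin's far end lies. Rim with prongs up to 78 mm high along x = +107.
- rail: Fixed slotted aluminium rail on the rack, same frame as the rack; a bar along y, 40 mm wide, centred on x = -65, y -175..+65 mm, top at z = 43.5 mm.
- stop: Sliding stop: a red arm under the rail leading in +x to a plate before the tin, and a 16 mm steel threaded stud upright through the rail's slot, top at z = 96 mm. Origin on the stud's axis at cart-top height, axes as the rack's. Slides only along rack y against about 3 N friction; starts 40 to 90 mm short (-y) of the tin. Slide it by the nut gripped.
- seat: The nut's seat, carried by the stop (same origin and axes): a 42 mm steel washer on the rail round the stud, with a rubber ring on it that the nut comes down on. By wear the ring's top is anywhere from 44 to 48 mm above the origin (varies, not measured). The nut bears on it 11 mm from the axis: 5 N of contact is 0.055 N m, 40 N is 0.44 N m.
- stop_face (a point): Centre of the stop plate's face that meets the tin: +115 mm in x, +5 in y, +38 in z from the stop's origin. Plate 60 mm wide in x, 10 thick in y, 16 to 60 mm above the cart top.
- nut: Black hex lock nut, origin at centre of underside, z up. 34 mm across flats, 36 tall, lowest 5 mm a 41 mm round flange. Flats face its +x, -x and every 60 deg. Clockwise from above: down 12 mm a turn, 0.6 to 3.5 rad to the seat. Thread friction 0.12 N m either way (it also holds it when let go); on the seat the torque climbs by about 0.8 N m per rad. Snug: a climb of 0.1 to 0.3 N m; 0.44 is too much.
- tin: Stainless lunch tin, 90 (x) x 150 (y) x 55 mm tall, clip latches on the long sides, about 0.35 kg, origin at centre of underside. Lies loose on the rack base (z = 12 mm), axes along the rack's, its +y end within 2 mm of the end wall, its plain -y end towards the stop.
- dish_a: Bystander: ceramic sauce dish, 72 mm wide, in the rack behind the stop.
- dish_b: Bystander: ceramic sauce dish, 80 mm wide, beside the rack.
- spatula: Bystander: yellow silicone spatula, 240 mm long, lying before the rack.
- mug: Bystander: ceramic mug, 80 mm wide, 90 tall.
- jar: Bystander: glass jar, 60 mm wide, 80 tall.
- spoon: Bystander: wooden spoon, 200 mm long.
- bowl: Bystander: ceramic bowl, 120 mm wide, 55 tall.

How it is judged:
On the way, in this order (a step that is already met when the one before it is completed fails the run):
1. the stop has been slid up to the tin (less than 3.5 mm between its face and the tin's end) (y of stop_face in the frame of tin above -0.0785 m), for 0.2 s.
2. the nut is run down and bears on its seat with more than 5 N, the stop still against the tin (contact force between nut and seat above 5 N and y of stop_face in the frame of tin above -0.0785 m), for 0.2 s.
At the end, for the whole second after the job is handed in: The nut bears on its seat with 5 to 40 N, the stop's face is within 3.5 mm of the tin's end, the tin lies flat and square (within 0.1 rad) on the rack with its far end within 5 mm of the end wall, at rest (all of step 2 and y of tin in the frame of rack above 0.075 m and z of tin in the frame of rack below 0.016 m and angle between the y axis of tin and the y axis of rack, either way round below 0.1 rad and linear speed of tin below 0.02 m/s); the robot touches nothing.
It fails at once if the nut is forced: it bears on its seat with more than 40 N (contact force between nut and seat above 40 N).
It fails at once if the tin is shoved hard: the stop presses on it with more than 30 N (contact force between stop and tin above 30 N).
It fails at once if a sauce dish, the spatula, the mug, the jar, the spoon or the bowl is moved more than 30 mm (distance of any of dish_a, dish_b, spatula, mug, jar, spoon, bowl from where it was at the start of the episode above 0.03 m).
It also fails if it takes over 58 s, if anything falls off the work surface, if the arm or the gripper's body presses on something with over 40 N, if the wrist force passes 120 N, or if a joint passes its speed limit or range.

### The arm

A 6-joint arm with a two-finger parallel gripper is mounted at the origin on the work surface. World frame = base frame: x ahead of the robot, y to its left, z up, the work surface at z = 0. Lengths are in m, angles in rad, forces in N, time in s.
With the tool pointing down it reaches from about 0.35 to 0.725 m from the base axis. Payload 6 kg.
Tool frame: the origin (TCP) lies at the very end of the fingers, on their centre line; the grasp point (between the pads) lies 19 mm behind it; z points along the fingers, y is the direction in which the jaws open and shut (so a half turn about z gives the same grasp; the last joint's range is limited). The gripper opens to 85 mm and grips with 20 to 120 N. Pads are 22 mm wide; open, the fingers measure 114 mm over their backs; the gripper's body (76 mm by 85 mm) begins 54 mm behind the grasp point. The pads swing forward as they close: fully open they stand 13 mm farther back than shut.
Start: joints at [-0.836, 0.04, 0.085, 0, -1.615, -0.334], TCP at [0.234, -0.552, 0.231] pointing down, gripper open.
Joint ranges: [-2.56, 2.56], [-1.29, 2.01], [-1.08, 1.49], [-3.29, 1.98], [-2.81, -0.18], [-2.99, 2.99]. Speed limits (rad/s): [2.57, 2.57, 3.01, 3.14, 3.14, 3.14].

### API

Orientations are given as a unit quaternion [w, x, y, z].
In Python, from bench import ctrl, imaging gives the robot as it stands.
- The arm moves only by the tool step_arm, never from a script. Its argument "motion" is a list of rows, each a list of 7 numbers: the shift along the tool's x, y, z in m, then the turn, a rotation vector about the tool's x, y, z in rad, then the gripper command: -1 is fully open, 1 is shut, values between are in proportion. A call has 1 to 20 rows; each row is the pose to reach, as a shift and turn from the pose commanded when the call began, along the tool's axes at that moment; what a row does not reach only later rows make up. A row lasts 1/12 s, in which the tool goes at most 41.7 mm and 7.16 degrees, less where a joint would pass 70% of its speed; a pose out of reach is approached as far as the arm can. A call with a gripper value outside its range is refused whole. The fingers move at their own pace and stop on an object; "newtons" is the grip in N (left out, the last holds). Time passes only in rows, so rows that repeat a pose let the fingers close. It gives the time, the measured TCP pose, the force and the opening at its end, in the units of the state.
- ctrl.sense(): the state, without advancing time (a new reading comes with each control period).
- imaging.snapshot(name): name is "side" or "top" or "wrist"; returns a dict with "frame" (480x640x3 uint8, blue, green, red), "range_z" (480x640 float32, m along the optical axis (not along the pixel's ray), 0 where there is no reading), "mtx" (3x3 intrinsics, pixels), "k1" (the pictures are not rectified: a ray, as slopes to the right and down, at radius r is drawn at 1 + k1 r^2 times it, then the intrinsics apply), "eye" and "orientation" of the camera in the world; the wrist camera has in their place "T_tool_cam" (4x4, takes a point from camera to tool coordinates, whose origin is the TCP and whose axes are the flange's). Camera axes: x right, y down, z forward; pixel columns grow to the right and rows downward; lengths in m; the calibration is good to about 2 mm. A picture is of the moment at which its call begins: read the wrist's pose just before it.
- ctrl.finish_job(): hands the job in, once; it reports no verdict.
The state is a dict: "time": time; "joint_positions": joint angles; "joint_velocities": joint speeds; "tau": joint torques, N m; "tool_pos": TCP position; "tool_rot": TCP orientation; "wrist_force": force on the tool from outside, world axes, zero at the start; "ft_torque": the same for the moment, N m; "grip_width": finger opening in m.
Only numpy, scipy, OpenCV 4.12 (cv2) and the standard library are available. Lean on these libraries where they do the work, as an engineer would, in place of code of your own. Each camera call takes 0.05 s, during which the arm holds its last target.

## Working session

There is one attempt and no reset: what is moved stays moved. The work goes in short steps, Python scripts to look and compute and a tool call to move; the robot and the scene stay as the last step left them, time stands still between calls to the robot, and variables do not carry over. Pictures are saved under pics/ and viewed, and the job is handed in when it is done.

Besides the shell and the picture viewer there is one more tool, called after "Request:" as name(argument=value, ...) on one line, values as JSON. step_arm: Moves the arm, as the interface text tells. Its arguments: {"type":"object","properties":{"motion":{"type":"array","items":{"type":"array","items":{"type":"number"}}},"newtons":{"type":"number"}},"required":["motion"]}

```bash
ls -la; mkdir -p pics
python3 - <<'E'
from bench import ctrl, imaging
import cv2
s=ctrl.sense()
for k,v in s.items(): print(k,v)
for n in ("side","top"):
    d=imaging.snapshot(n); cv2.imwrite(f"pics/{n}0.png",d["frame"])
    print(n,d["mtx"],d["k1"],d["eye"],d["orientation"])
E
```

```text
total 12
drwxr-xr-x  3 agent agent 4096 Dec  7 01:55 .
drwxr-xr-x 23 root  root  4096 Dec  7 01:55 ..
drwxr-xr-x  2 agent agent 4096 Dec  7 01:55 pics
time 0.0
joint_positions [-8.36277444e-01  4.07857195e-02  8.38074100e-02 -4.50342970e-04
 -1.61545663e+00 -3.33719295e-01]
joint_velocities [-1.85253911e-04 -1.08397212e-04  3.12266640e-04 -1.37045066e-03
 -5.40190405e-05 -8.07386185e-04]
tau [ 3.95189163e-04 -3.68216729e+01  3.47415447e+01  6.93271503e+00
 -5.37284359e-03 -1.27149355e-05]
tool_pos [ 0.23405589 -0.55212272  0.23029437]
tool_rot [-2.23470937e-04 -1.99070739e-01  9.79984755e-01  8.19710019e-04]
wrist_force [ 0.89133262 -0.04306912  0.27665306]
ft_torque [0.03468219 0.00906314 0.01735596]
grip_width 0.08531922602407568
side [[511.62621507   0.         312.19193614]
 [  0.         511.62621507 238.2502098 ]
 [  0.           0.           1.        ]] -0.05586239385220079 [0.27421336 0.84379382 0.59544462] [ 0.06807773 -0.14022819  0.86355965 -0.47954792]
top [[551.2581706    0.         310.9382092 ]
 [  0.         551.2581706  245.53518603]
 [  0.           0.           1.        ]] -0.13184270337989562 [0.33442965 0.03694585 1.09319463] [-0.05929618  0.70770208 -0.70102929  0.0648048 ]
```

View pics/top0.png

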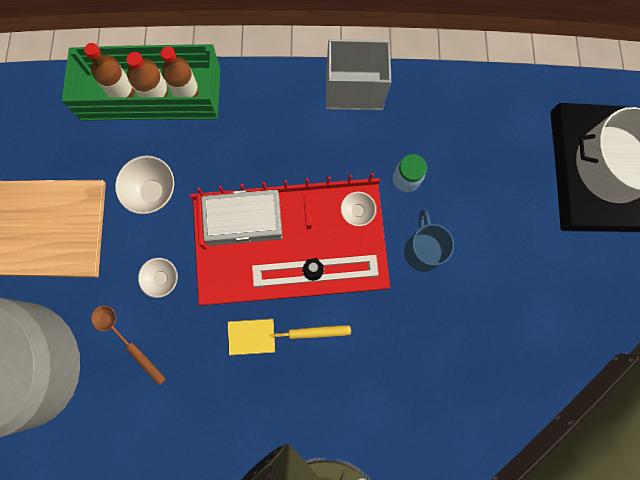

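View pics/side0.png

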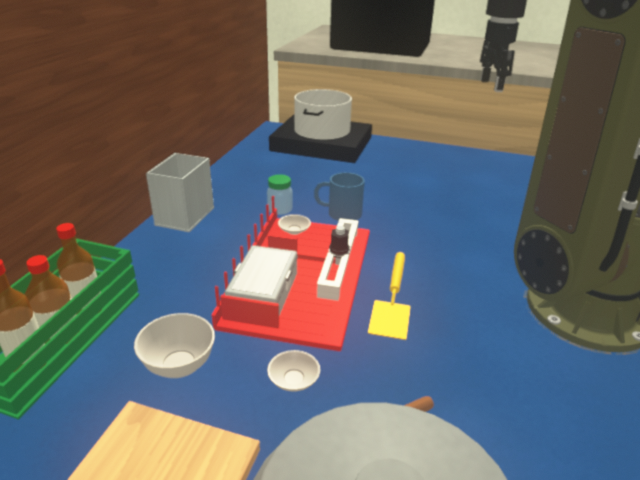

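The top view shows the rack (corners near (195,195), (380,180), (388,288), (200,303)), the tin at (242,216), the stop plate at (307,211) and the nut at (313,268). Rack +y points to image left. Next I'll measure these.

```bash
cat > h.py <<'E'
import numpy as np, cv2
from scipy.spatial.transform import Rotation as R
from bench import ctrl, imaging
def rot(q): return R.from_quat([q[1],q[2],q[3],q[0]])
def cam_pose(d,s=None):
    if "eye" in d: return rot(d["orientation"]).as_matrix(), np.array(d["eye"])
    T=np.eye(4);T[:3,:3]=rot(s["tool_rot"]).as_matrix();T[:3,3]=s["tool_pos"]
    M=T@np.array(d["T_tool_cam"]);return M[:3,:3],M[:3,3]
def cloud(d,s=None):
    Rm,t=cam_pose(d,s);K=np.array(d["mtx"])
    v,u=np.mgrid[0:480,0:640].astype(float)
    dist=np.array([d["k1"],0,0,0,0.])
    p=cv2.undistortPoints(np.stack([u.ravel(),v.ravel()],1)[:,None],K,dist).reshape(480,640,2)
    z=d["range_z"]; P=np.dstack([p[...,0]*z,p[...,1]*z,z])
    return P@Rm.T+t
def proj(d,X,s=None):
    Rm,t=cam_pose(d,s);Xc=(np.atleast_2d(X)-t)@Rm
    return cv2.projectPoints(Xc,np.zeros(3),np.zeros(3),np.array(d["mtx"]),np.array([d["k1"],0,0,0,0.]))[0].reshape(-1,2)
E
python3 - <<'E'
from h import *
d=imaging.snapshot("top");P=cloud(d);f=d["frame"].astype(int);b,g,r=f[...,0],f[...,1],f[...,2]
reg=np.zeros((480,640),bool);reg[150:320,180:400]=1
red=reg&(r>130)&(g<60)&(b<60)
Z=P[...,2]
m=red&(abs(Z-.012)<.006)
print("red z",np.median(Z[red]))
pts=P[m][:,:2].astype(np.float32);rr=cv2.minAreaRect(pts);print("base",rr, len(pts))
rail=reg&(abs(Z-.0435)<.006)&(r>150)&(g>150); rail[:240]=0
n,l,st,c=cv2.connectedComponentsWithStats(rail.astype(np.uint8));i=1+np.argmax(st[1:,4])
q=P[l==i];print("rail",cv2.minAreaRect(q[:,:2].astype(np.float32)),np.median(q[:,2]))
tin=reg&(Z>.055)&(Z<.08)&(r>120)&(g>120)
n,l,st,c=cv2.connectedComponentsWithStats(tin.astype(np.uint8));i=1+np.argmax(st[1:,4])
q=P[l==i];print("tin",cv2.minAreaRect(q[:,:2].astype(np.float32)),np.median(q[:,2]),st[i])
nut=reg&(r<60)&(g<60)&(b<60)&(Z>.05);nut[:250]=0
q=P[nut];print("nut",q.mean(0),np.percentile(q[:,2],[5,50,95]),cv2.minAreaRect(q[:,:2].astype(np.float32)))
st_=reg&(Z>.085)&(Z<.11);st_[:250]=0;print("stud",P[st_].mean(0) if st_.any() else None,st_.sum())
pl=red&(Z>.05)&(Z<.07);pl[:,:290]=0;pl[:,330:]=0;pl[:190]=0
q=P[pl];print("plate",cv2.minAreaRect(q[:,:2].astype(np.float32)),np.median(q[:,2]))
d=cv2.resize(d["frame"][160:320,180:400],None,fx=3.6,fy=3.6,interpolation=cv2.INTER_CUBIC);cv2.imwrite("pics/top_crop.png",d)
E
```

```text
red z 0.011647901579685982
base ((0.5313849449157715, 0.07220253348350525), (0.2161138355731964, 0.3788285553455353), 5.451349258422852) 12353
rail ((0.4792045056819916, -0.037336237728595734), (0.040239203721284866, 0.1211586743593216), 5.565728187561035) 0.042926188643620744
tin ((0.5761364698410034, 0.16513174772262573), (0.09541945159435272, 0.1469959169626236), 5.720408916473389) 0.06693291583802063 [ 202  190   79   51 3462]
nut [0.4671538  0.02645503 0.09393816] [0.05329757 0.08379735 0.08746187] ((0.41266655921936035, 0.025396116077899933), (0.1561378836631775, 0.036137066781520844), 0.7960005402565002)
stud [0.47208552 0.02720783 0.08984574] 158
plate ((0.5458236932754517, 0.03897121921181679), (0.014212795533239841, 0.14388629794120789), 89.86549377441406) 0.05919906142535081
```

View pics/top_crop.png

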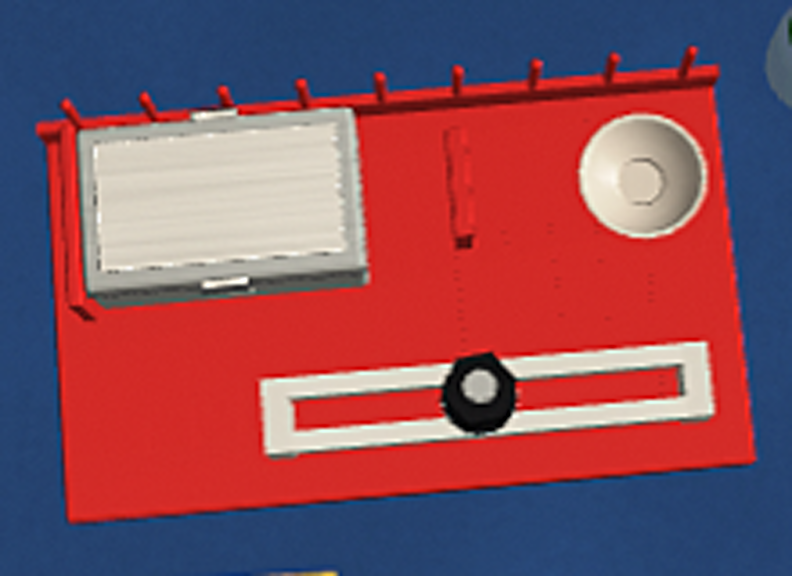

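Run:
```python
from h import *
s=ctrl.sense();d=imaging.snapshot("wrist");print(np.round(d["T_tool_cam"],4),d["mtx"],d["k1"])
# refined rack frame, nut
a=np.deg2rad(5.5);X=np.array([np.cos(a),np.sin(a)]);Y=np.array([-np.sin(a),np.cos(a)])
O=np.array([.5314,.0722])+.010*Y
print("O",O)
d=imaging.snapshot("top");P=cloud(d);Z=P[...,2]
reg=np.zeros((480,640),bool);reg[255:285,295:335]=1
L=reg&(Z>.078)&(Z<.11);q=P[L];f=d["frame"].astype(int).sum(2)[L]
for nm,k in(("nut",f<150),("stud",f>350)):
    w=q[k];c=(w[:,:2].min(0)+w[:,:2].max(0))/2;print(nm,k.sum(),w[:,:2].mean(0),c,np.median(w[:,2]),"rack",(c-O)@X,(c-O)@Y)
T=np.array([.576,.165]);print("tin rack",(T-O)@X,(T-O)@Y)
Rt=rot(s["tool_rot"]).as_matrix()
print("shift tool to hover", Rt.T@(np.array([.468,.027,.23])-s["tool_pos"]))
```

```text
[[ 1.100e-03 -9.555e-01 -2.949e-01  7.490e-02]
 [ 1.000e+00  8.000e-04  1.000e-03  6.000e-04]
 [-7.000e-04 -2.949e-01  9.555e-01 -1.440e-01]
 [ 0.000e+00  0.000e+00  0.000e+00  1.000e+00]] [[356.23509024   0.         322.55748013]
 [  0.         356.23509024 247.02467261]
 [  0.           0.           1.        ]] -0.008036359519710455
O [0.53044154 0.08215396]
nut 205 [0.47183421 0.02708883] [0.47250639 0.02658034] 0.08471827491872741 rack -0.0629949295776214 -0.049764934019040086
stud 68 [0.4724958  0.02600073] [0.4750424  0.02941997] 0.0951187581072126 rack -0.060198421806285984 -0.04718144459989911
tin rack 0.05328915628105299 0.0780980466460722
shift tool to hover [-0.44136667  0.4420027   0.00105772]
```

Request:
step_arm(motion=[[-0.03,0.03,0,0,0,-0.12,-1],[-0.06,0.06,0,0,0,-0.24,-1],[-0.09,0.09,0,0,0,-0.36,-1],[-0.12,0.12,0,0,0,-0.48,-1],[-0.15,0.15,0,0,0,-0.6,-1],[-0.18,0.18,0,0,0,-0.72,-1],[-0.21,0.21,0,0,0,-0.84,-1],[-0.24,0.24,0,0,0,-0.96,-1],[-0.27,0.27,0,0,0,-1.08,-1],[-0.3,0.3,0,0,0,-1.2,-1],[-0.33,0.33,0,0,0,-1.32,-1],[-0.36,0.36,0,0,0,-1.44,-1],[-0.39,0.39,0,0,0,-1.56,-1],[-0.42,0.42,0,0,0,-1.68,-1],[-0.439,0.442,0.01,0,0,-1.8,-1],[-0.439,0.442,0.02,0,0,-1.92,-1],[-0.439,0.442,0.04,0,0,-2.04,-1],[-0.439,0.442,0.06,0,0,-2.16,-1],[-0.439,0.442,0.075,0,0,-2.28,-1],[-0.439,0.442,0.08,0,0,-2.4,-1]])

```text
time: 1.92
tool_pos: [0.4646, 0.0259, 0.1483]
tool_rot: [0.001, 0.986, -0.166, -0.002]
wrist_force: [0.7, 0.4, -0.5]
grip_width: 0.0857
```

Request:
step_arm(motion=[[0,0,0,0,0,-0.12,-1],[0,0,0,0,0,-0.24,-1],[0,0,0,0,0,-0.36,-1],[0,0,0,0,0,-0.44,-1],[0,0,0,0,0,-0.44,-1]])

```text
time: 2.33
tool_pos: [0.4658, 0.0258, 0.1512]
tool_rot: [-0.0, 0.999, 0.051, -0.0]
wrist_force: [0.7, 0.2, 0.1]
grip_width: 0.0853
```

Run:
```python
from h import *
s=ctrl.sense();d=imaging.snapshot("wrist")
print(s["joint_positions"],s["tool_pos"],s["tool_rot"])
np.save("w1.npy",dict(d=d,s=s),allow_pickle=True)
cv2.imwrite("pics/w1.png",d["frame"])
```

```text
[ 4.90042526e-01 -3.23562920e-01 -3.87042860e-01 -2.23036277e-04
 -1.50736288e+00  1.18278369e+00] [0.46577644 0.02584245 0.15122557] [-9.08581808e-05  9.98699374e-01  5.09857539e-02 -6.83480879e-05]
```

View pics/w1.png

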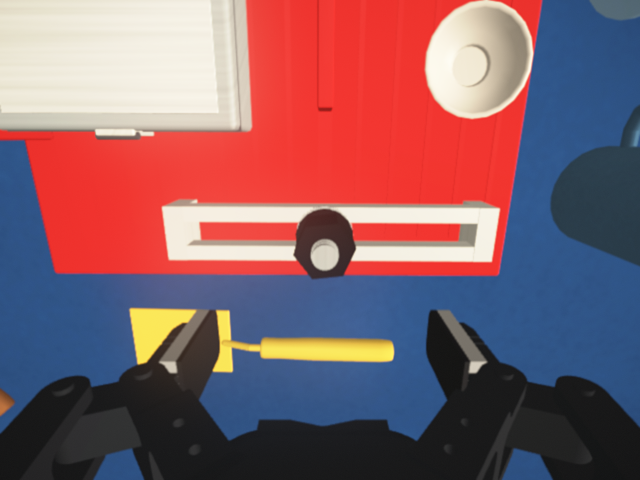

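The wrist view shows the nut at (325,235), the stud top at (325,255), the rail, and the open fingers on both sides. I'll measure the hex angle and axis next.

Run:
```python
from h import *
o=np.load("w1.npy",allow_pickle=True).item();d,s=o["d"],o["s"]
P=cloud(d,s);c=d["frame"][195:295,275:375]
cv2.imwrite("pics/w1c.png",cv2.resize(c,(600,600),interpolation=cv2.INTER_CUBIC))
g=d["frame"].astype(int).sum(2)
reg=np.zeros((480,640),bool);reg[200:285,285:365]=1
Z=P[...,2]
st=reg&(Z>.090)&(g>250);q=P[st];print("stud",st.sum(),q[:,:2].mean(0),(q[:,:2].min(0)+q[:,:2].max(0))/2,np.median(q[:,2]),np.ptp(q,axis=0))
nt=reg&(Z>.078)&(Z<.092);q=P[nt];print("top",nt.sum(),np.percentile(q[:,2],[5,50,95]),(q[:,:2].min(0)+q[:,:2].max(0))/2,np.ptp(q,axis=0))
zt=np.median(q[:,2])
k=abs(q[:,2]-zt)<.003; hull=cv2.convexHull(q[k][:,:2].astype(np.float32))[:,0]
# support function width vs angle: min width across flats
for a in range(0,60,3):
    n=np.array([np.cos(np.deg2rad(a)),np.sin(np.deg2rad(a))]);W=[]
    for kk in range(3):
        m=np.array([np.cos(np.deg2rad(a+60*kk)),np.sin(np.deg2rad(a+60*kk))]);W.append(np.ptp(hull@m))
    print(a,np.round(np.array(W)*1e3,1),round(sum(W)*1e3,1))
```

```text
stud 662 [0.47679004 0.02674375] [0.50322821 0.0263333 ] 0.09745085698785241 [0.07498565 0.01642528 0.2051128 ]
top 2044 [0.08339426 0.08667029 0.08783602] [0.4735844  0.02643477] [0.03727774 0.03830562 0.01383017]
0 [37.3 36.8 36.9] 111.0
3 [36.7 36.2 36.3] 109.2
6 [36.  35.4 35.7] 107.1
9 [35.3 34.7 35. ] 105.0
12 [34.7 34.1 34.4] 103.3
15 [34.9 34.8 34.8] 104.5
18 [35.4 35.6 35.7] 106.6
21 [36.1 36.3 36.4] 108.8
24 [36.8 36.9 37.1] 110.8
27 [37.4 37.4 37.7] 112.4
30 [37.9 37.8 38.1] 113.8
33 [38.2 38.1 38.5] 114.8
36 [38.5 38.3 38.7] 115.5
39 [38.7 38.4 38.9] 116.0
42 [38.7 38.5 39. ] 116.2
45 [38.7 38.4 39. ] 116.1
48 [38.5 38.3 38.8] 115.7
51 [38.3 38.1 38.6] 115.0
54 [37.9 37.8 38.2] 113.9
57 [37.4 37.4 37.8] 112.6
```

View pics/w1c.png

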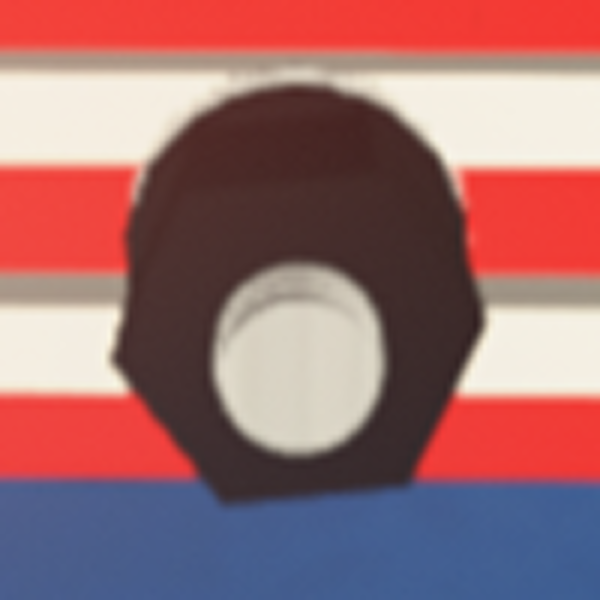

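Run:
```python
from h import *
o=np.load("w1.npy",allow_pickle=True).item();d,s=o["d"],o["s"]
P=cloud(d,s);Z=P[...,2];g=d["frame"].astype(int);sm=g.sum(2)
reg=np.zeros((480,640),bool);reg[200:285,285:365]=1
st=reg&(Z>.093)&(Z<.100)&(sm>250);q=P[st];print("stud",st.sum(),cv2.minEnclosingCircle(q[:,:2].astype(np.float32)),q.mean(0))
nt=reg&(Z>.083)&(Z<.0905)&(sm<250);q=P[nt];h=cv2.convexHull(q[:,:2].astype(np.float32))[:,0]
print("nut top z",np.percentile(q[:,2],[10,50,90]))
best=min(((sum(np.ptp(h@np.array([np.cos(np.deg2rad(a+60*k)),np.sin(np.deg2rad(a+60*k))])) for k in range(3)),a) for a in np.arange(0,60,.5)));a=best[1]
A=[];B=[]
for k in range(3):
    m=np.array([np.cos(np.deg2rad(a+60*k)),np.sin(np.deg2rad(a+60*k))]);p=h@m;A.append(m);B.append((p.min()+p.max())/2)
print("hex",best,np.linalg.lstsq(np.array(A),np.array(B),rcond=None)[:2],best)
# rail
b,gg,r=g[...,0],g[...,1],g[...,2]
rail=(abs(Z-.0435)<.005)&(r>150)&(gg>150)&(b>150);rail[:190]=0;rail[280:]=0
n,l,stt,c=cv2.connectedComponentsWithStats(rail.astype(np.uint8))
q=P[rail];print("rail",cv2.minAreaRect(q[:,:2].astype(np.float32)),np.median(q[:,2]))
# base yaw/edges; tin
red=(r>150)&(gg<90)&(b<90)
tin=(Z>.062)&(Z<.072)&(r>110)&(gg>110);tin[200:]=0;tin[:,260:]=0
q=P[tin];print("tin z",np.median(q[:,2]))
# tin -y end edge: for rows, max col
a=np.deg2rad(5.5);X=np.array([np.cos(a),np.sin(a)]);Y=np.array([-np.sin(a),np.cos(a)])
print("tin end along Y", np.percentile(q[:,:2]@Y,[0.5,1,2,5]), "minx", (q[:,:2]@X).min())
pl=red&(Z>.052)&(Z<.066)&(np.arange(640)[None]>300)&(np.arange(640)[None]<345);pl[130:]=0
q=P[pl];print("plate along Y",np.percentile(q[:,:2]@Y,[2,50,98]),np.median(q[:,2]))
for nm,c in(("hex",(.4736,.0264)),):print("stud along Y",np.array(c)@Y,"X",np.array(c)@X)
```

```text
stud 616 ((0.47388991713523865, 0.026408618316054344), 0.00842261128127575) [0.47442108 0.02646129 0.09709801]
nut top z [0.08578144 0.08668461 0.08747783]
hex (np.float64(0.10217331672434629), np.float64(12.0)) (array([0.47366857, 0.02638041]), array([4.1653567e-08])) (np.float64(0.10217331672434629), np.float64(12.0))
rail ((0.4742307960987091, 0.02180562913417816), (0.040794845670461655, 0.24105627834796906), 5.521163463592529) 0.0450668096361766
tin z 0.06912789104748018
tin end along Y [0.03553926 0.03600537 0.03697829 0.04079257] minx 0.5414419906941887
plate along Y [-0.02364636 -0.01874791 -0.01394015] 0.061346736690318454
stud along Y -0.019114088756684557 X 0.4739499674132298
```

Request:
step_arm(motion=[[0.007,0,0,0,0,-0.12,-1],[0.007,0,0,0,0,-0.24,-1],[0.007,0,0,0,0,-0.36,-1],[0.007,0,0.01,0,0,-0.48,-1],[0.007,0,0.03,0,0,-0.6,-1],[0.007,0,0.05,0,0,-0.635,-1],[0.007,0,0.07,0,0,-0.635,-1],[0.007,0,0.08,0,0,-0.635,-1],[0.007,0,0.088,0,0,-0.635,-1],[0.007,0,0.093,0,0,-0.635,-1],[0.007,0,0.093,0,0,-0.635,-1]])

```text
time: 3.3
tool_pos: [0.4726, 0.0265, 0.0579]
tool_rot: [-0.0, 0.934, 0.358, -0.0]
wrist_force: [-0.5, -0.5, -0.1]
grip_width: 0.0855
```

Run:
```python
from h import *
s=ctrl.sense();d=imaging.snapshot("wrist")
print(s["joint_positions"],s["tool_pos"],s["tool_rot"],s["wrist_force"],s["ft_torque"])
np.save("w2.npy",dict(d=d,s=s),allow_pickle=True)
cv2.imwrite("pics/w2.png",d["frame"])
```

```text
[ 4.83862505e-01 -2.61825486e-01 -5.10065408e-01 -1.82344849e-04
 -1.32333229e+00  1.82027535e+00] [0.47264827 0.02647762 0.05785842] [-4.24206148e-05  9.33534023e-01  3.58488589e-01 -3.95614448e-04] [-0.47583272 -0.46016826 -0.08725699] [0.00458239 0.04730596 0.00131824]
```

View pics/w2.png

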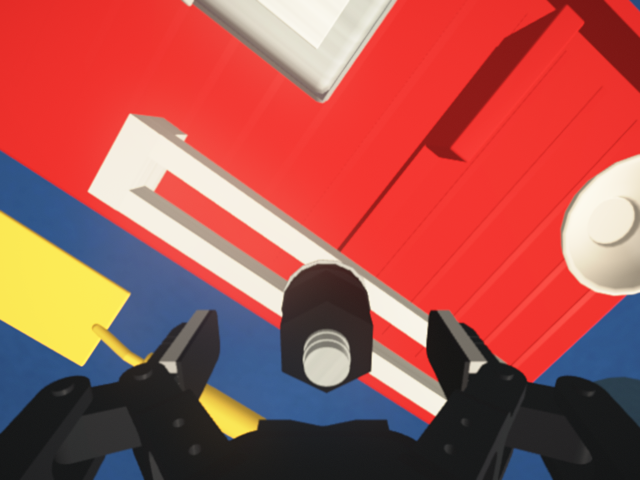

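The nut at (327,330) sits between the pads with its flats parallel to them. I'll check the stud's offset in tool axes before closing.

Run:
```python
from h import *
o=np.load("w2.npy",allow_pickle=True).item();d,s=o["d"],o["s"]
P=cloud(d,s);Z=P[...,2];g=d["frame"].astype(int);sm=g.sum(2)
Rt=rot(s["tool_rot"]).as_matrix()
reg=np.zeros((480,640),bool);reg[255:395,275:378]=1
st=reg&(Z>.092)&(Z<.101)&(sm>250);q=P[st];print("stud n",st.sum(),cv2.minEnclosingCircle(q[:,:2].astype(np.float32)),np.median(q[:,2]))
c=cv2.minEnclosingCircle(q[:,:2].astype(np.float32))[0];print("tool",Rt.T@(np.array([*c,.096])-s["tool_pos"]))
nt=reg&(Z>.080)&(Z<.092)&(sm<250);q=(P[nt]-s["tool_pos"])@Rt
zt=np.median(q[:,2]);q=q[abs(q[:,2]-zt)<.0015];print("top z world",np.median(P[nt][:,2]))
h=cv2.convexHull(q[:,:2].astype(np.float32))[:,0];A=[];B=[]
w=lambda a:sum(np.ptp(h@np.array([np.cos(a+k*np.pi/3),np.sin(a+k*np.pi/3)])) for k in range(3))
a=min(np.arange(0,np.pi/3,.005),key=w)
for k in range(3):
    m=np.array([np.cos(a+k*np.pi/3),np.sin(a+k*np.pi/3)]);p=h@m;A.append(m);B.append((p.min()+p.max())/2);print(np.ptp(p))
print("hex tool centre",np.linalg.lstsq(np.array(A),np.array(B),rcond=None)[0],"flat angle",np.rad2deg(a))
```

```text
stud n 1871 ((0.4741467237472534, 0.026377087458968163), 0.008978771045804024) 0.09712523683519154
tool [ 0.00101901  0.0010638  -0.0381427 ]
top z world 0.08646556748458911
0.03516064810508541
0.03421019124733476
0.03514359294184835
hex tool centre [0.0008111  0.00083257] flat angle 29.507326449237397
```

Request:
step_arm(motion=[[0.0007,0.0008,0,0,0,0,0],[0.0007,0.0008,0,0,0,0,0],[0.0007,0.0008,0,0,0,0,0],[0.0007,0.0008,0,0,0,0,0.3],[0.0007,0.0008,0,0,0,0,0.5],[0.0007,0.0008,0,0,0,0,1],[0.0007,0.0008,0,0,0,0,1],[0.0007,0.0008,0,0,0,0,1],[0.0007,0.0008,0,0,0,0,1],[0.0007,0.0008,0,0,0,0,1]], newtons=40)

```text
time: 4.18
tool_pos: [0.4743, 0.0264, 0.0589]
tool_rot: [0.0, 0.933, 0.359, 0.001]
wrist_force: [0.7, -0.4, 6.2]
grip_width: 0.033
```

```bash
cat >> h.py <<'E'
def st():
    s=ctrl.sense();Rt=rot(s["tool_rot"]).as_matrix()
    a=np.deg2rad(5.5);Y=np.array([-np.sin(a),np.cos(a),0]);X=np.array([np.cos(a),np.sin(a),0])
    print("t",round(s["time"],2),"pos",np.round(s["tool_pos"],4),"W",round(s["grip_width"],4),"j6",round(s["joint_positions"][5],3),"yaw x",round(np.arctan2(Rt[1,0],Rt[0,0]),4))
    print("F world",np.round(s["wrist_force"],2),"F rack XY",np.round([s["wrist_force"]@X,s["wrist_force"]@Y],2),"F tool",np.round(Rt.T@s["wrist_force"],2),"M",np.round(s["ft_torque"],3))
    print("posX,Y along rack dirs",round(s["tool_pos"]@X,4),round(s["tool_pos"]@Y,4))
    return s
E
python3 -c "
from h import *
s=st();d=imaging.snapshot('wrist');cv2.imwrite('pics/w3.png',d['frame']);s=st()"
```

```text
t 4.18 pos [0.4743 0.0264 0.0589] W 0.033 j6 1.823 yaw x 0.7343
F world [ 0.73 -0.42  6.2 ] F rack XY [ 0.69 -0.49] F tool [ 0.26  0.81 -6.2 ] M [ 0.058 -0.036 -0.061]
posX,Y along rack dirs 0.4747 -0.0191
t 4.23 pos [0.4743 0.0265 0.0589] W 0.0333 j6 1.823 yaw x 0.7343
F world [ 0.58 -0.47  5.73] F rack XY [ 0.53 -0.52] F tool [ 0.12  0.74 -5.73] M [ 0.11  -0.047  0.017]
posX,Y along rack dirs 0.4746 -0.0191
```

View pics/w3.png

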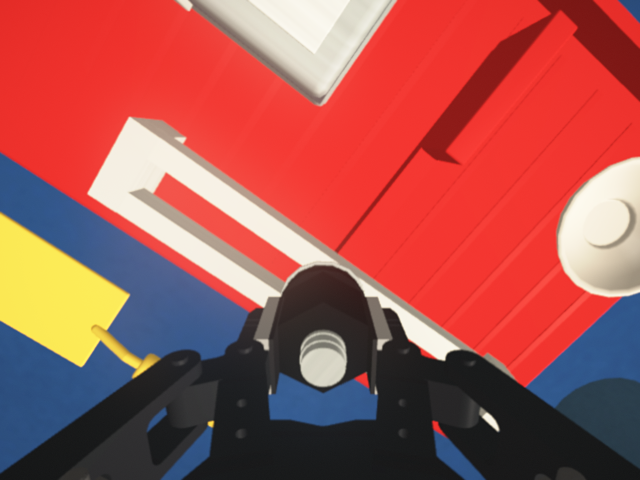

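Grip confirmed: opening 33 mm, side forces under 1 N. Next I'll slide the stop 44 mm along rack +y.

Request:
step_arm(motion=[[0.0016,-0.0022,-0.0008,0,0,0,1],[0.0033,-0.0044,-0.0008,0,0,0,1],[0.0049,-0.0066,-0.0008,0,0,0,1],[0.0066,-0.0088,-0.0008,0,0,0,1],[0.0082,-0.011,-0.0008,0,0,0,1],[0.0098,-0.0133,-0.0008,0,0,0,1],[0.0115,-0.0155,-0.0008,0,0,0,1],[0.0131,-0.0177,-0.0008,0,0,0,1],[0.0148,-0.0199,-0.0008,0,0,0,1],[0.0164,-0.0221,-0.0008,0,0,0,1],[0.018,-0.0243,-0.0008,0,0,0,1],[0.0197,-0.0265,-0.0008,0,0,0,1],[0.0213,-0.0287,-0.0008,0,0,0,1],[0.023,-0.0309,-0.0008,0,0,0,1],[0.0246,-0.0331,-0.0008,0,0,0,1],[0.0262,-0.0353,-0.0008,0,0,0,1],[0.0262,-0.0353,-0.0008,0,0,0,1]])

```text
time: 5.65
tool_pos: [0.4698, 0.071, 0.059]
tool_rot: [-0.0, 0.933, 0.359, 0.0]
wrist_force: [5.2, 0.6, 1.1]
grip_width: 0.0332
```

```bash
python3 -c "
from h import *
s=st();d=imaging.snapshot('wrist');cv2.imwrite('pics/w4.png',d['frame']);d=imaging.snapshot('top')
cv2.imwrite('pics/t4.png',cv2.resize(d['frame'][160:320,180:400],None,fx=3.6,fy=3.6,interpolation=cv2.INTER_CUBIC));s=st()"
```

```text
t 5.65 pos [0.4698 0.071  0.059 ] W 0.0332 j6 1.73 yaw x 0.7347
F world [5.16 0.6  1.11] F rack XY [5.19 0.1 ] F tool [ 4.23  3.01 -1.11] M [ 0.338 -1.532  0.014]
posX,Y along rack dirs 0.4745 0.0256
t 5.75 pos [0.4698 0.071  0.0591] W 0.0332 j6 1.73 yaw x 0.7347
F world [4.85 2.35 0.04] F rack XY [5.06 1.87] F tool [ 5.18  1.51 -0.04] M [ 0.714 -1.618 -0.073]
posX,Y along rack dirs 0.4745 0.0256
```

View pics/w4.png

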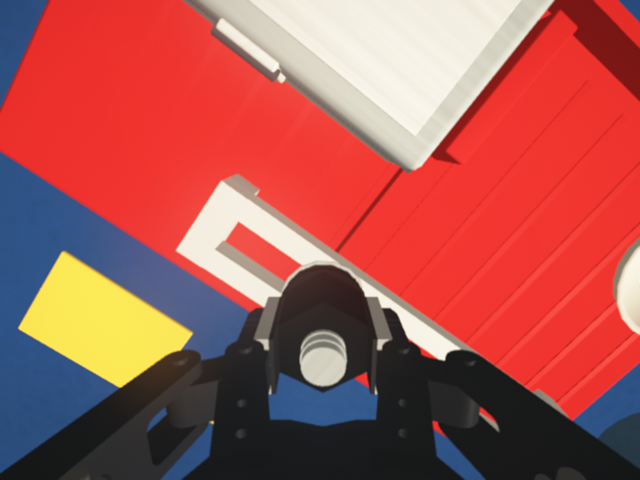

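View pics/t4.png

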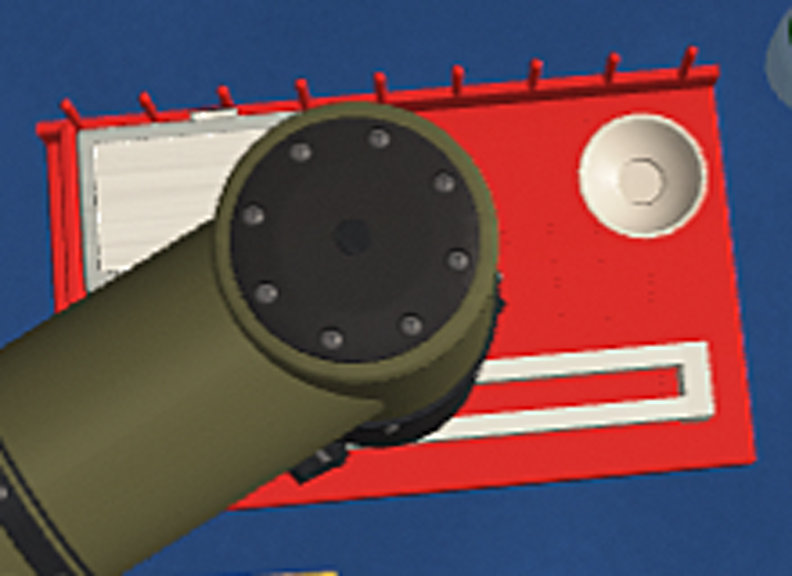

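Request:
step_arm(motion=[[0.0006,0.0005,0,0,0,0,1],[0.0009,0.0001,0,0,0,0,1],[0.0012,-0.0003,0,0,0,0,1],[0.0015,-0.0007,0,0,0,0,1],[0.0018,-0.0011,0,0,0,0,1]])

```text
time: 6.17
tool_pos: [0.4699, 0.0716, 0.059]
tool_rot: [0.0, 0.933, 0.359, -0.001]
wrist_force: [0.7, -2.2, 2.1]
grip_width: 0.0331
```

```bash
python3 -c "
from h import *
s=st()"
```

```text
t 6.17 pos [0.4699 0.0716 0.059 ] W 0.0331 j6 1.727 yaw x 0.7339
F world [ 0.73 -2.16  2.14] F rack XY [ 0.52 -2.22] F tool [-0.9   2.09 -2.14] M [-0.725 -0.034  0.009]
posX,Y along rack dirs 0.4746 0.0263
```

Request:
step_arm(motion=[[0.0003,-0.0004,0,0,0,0,1],[0.0006,-0.0008,0,0,0,0,1]])

```text
time: 6.33
tool_pos: [0.4698, 0.0729, 0.0589]
tool_rot: [0.0, 0.933, 0.359, -0.001]
wrist_force: [-0.6, -1.5, 2.3]
grip_width: 0.0335
```

```bash
python3 -c "
from h import *
s=st()"
```

```text
t 6.33 pos [0.4698 0.0729 0.0589] W 0.0335 j6 1.725 yaw x 0.734
F world [-0.64 -1.46  2.28] F rack XY [-0.78 -1.39] F tool [-1.46  0.65 -2.28] M [-0.706  0.293  0.077]
posX,Y along rack dirs 0.4746 0.0275
```

Request:
step_arm(motion=[[0.0003,-0.0004,0,0,0,0,1],[0.0006,-0.0008,0,0,0,0,1]])

```text
time: 6.5
tool_pos: [0.4697, 0.074, 0.059]
tool_rot: [-0.0, 0.933, 0.359, -0.001]
wrist_force: [-1.3, -1.9, 4.6]
grip_width: 0.0333
```

```bash
python3 -c "
from h import *
s=st()"
```

```text
t 6.5 pos [0.4697 0.074  0.059 ] W 0.0333 j6 1.723 yaw x 0.7341
F world [-1.3  -1.93  4.55] F rack XY [-1.48 -1.8 ] F tool [-2.26  0.56 -4.55] M [-0.7    0.679  0.028]
posX,Y along rack dirs 0.4747 0.0287
```

Request:
step_arm(motion=[[0.0003,-0.0004,0,0,0,0,1],[0.0006,-0.0008,0,0,0,0,1]])

```text
time: 6.67
tool_pos: [0.4696, 0.0751, 0.0589]
tool_rot: [-0.0, 0.933, 0.359, -0.001]
wrist_force: [-2.7, -2.0, 3.1]
grip_width: 0.0333
```

```bash
python3 -c "
from h import *
s=st()"
```

```text
t 6.67 pos [0.4696 0.0751 0.0589] W 0.0333 j6 1.721 yaw x 0.7342
F world [-2.7  -1.99  3.1 ] F rack XY [-2.88 -1.72] F tool [-3.34 -0.33 -3.1 ] M [-0.763  0.969 -0.079]
posX,Y along rack dirs 0.4747 0.0297
```

Request:
step_arm(motion=[[0.0001,-0.0005,0,0,0,0,1],[0.0003,-0.001,0,0,0,0,1]])

```text
time: 6.83
tool_pos: [0.4695, 0.0759, 0.059]
tool_rot: [0.0, 0.933, 0.359, -0.0]
wrist_force: [-0.2, -4.0, 2.4]
grip_width: 0.0334
```

```bash
python3 -c "
from h import *
s=st();d=imaging.snapshot('wrist');cv2.imwrite('pics/w5.png',d['frame'][0:200,300:620]);cv2.imwrite('pics/w5.png',cv2.resize(d['frame'][0:220,330:620],None,fx=2.7,fy=2.7,interpolation=2));d=imaging.snapshot('side')
cv2.imwrite('pics/s5.png',cv2.resize(d['frame'][190:350,200:400],None,fx=3.6,fy=3.6,interpolation=2))"
```

```text
t 6.83 pos [0.4695 0.0759 0.059 ] W 0.0334 j6 1.718 yaw x 0.7341
F world [-0.18 -3.99  2.38] F rack XY [-0.56 -3.96] F tool [-2.81  2.84 -2.38] M [-1.211  0.197 -0.045]
posX,Y along rack dirs 0.4746 0.0305
```

View pics/w5.png

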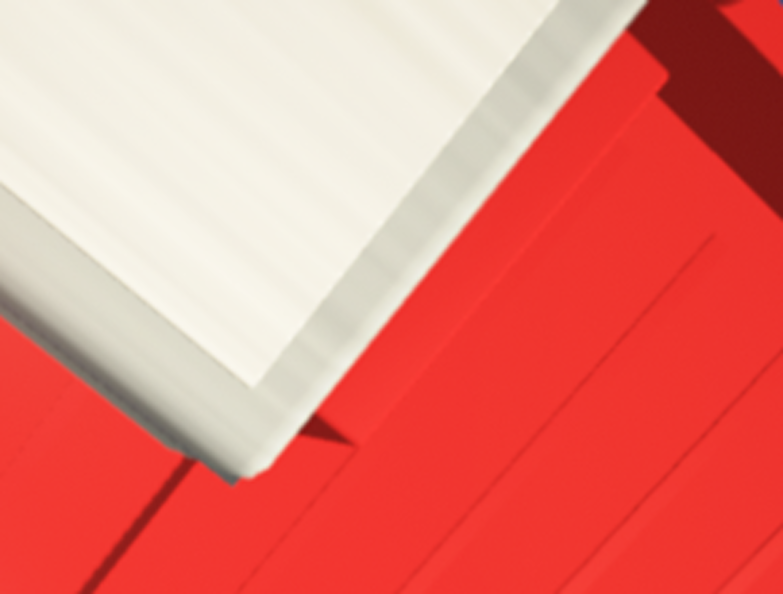

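View pics/s5.png

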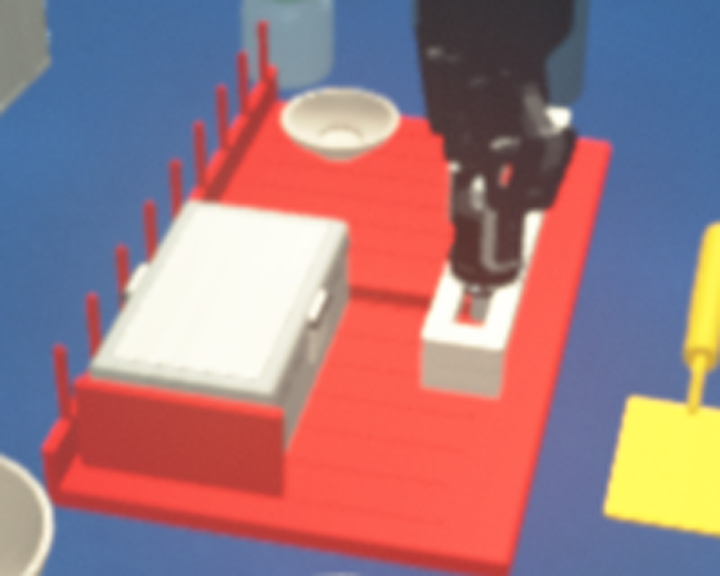

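The wrist image shows the plate right up against the tin's end, at about (400,330) in the crop. The force along y has risen to 4 N. I'll push a little further to confirm contact.

Request:
step_arm(motion=[[0.0003,-0.0004,0,0,0,0,1],[0.0005,-0.0008,0,0,0,0,1]])

```text
time: 7.1
tool_pos: [0.4694, 0.0767, 0.059]
tool_rot: [0.0, 0.933, 0.359, -0.0]
wrist_force: [0.8, -6.3, 1.2]
grip_width: 0.033
```

```bash
python3 -c "
from h import *
s=st()"
```

```text
t 7.1 pos [0.4694 0.0767 0.059 ] W 0.033 j6 1.716 yaw x 0.7341
F world [ 0.8  -6.34  1.22] F rack XY [ 0.19 -6.39] F tool [-3.65  5.25 -1.21] M [-2.19  -0.224  0.055]
posX,Y along rack dirs 0.4746 0.0313
```

Request:
step_arm(motion=[[0.0003,-0.0004,0,0,0,0,1],[0.0005,-0.0008,0,0,0,0,1]])

```text
time: 7.27
tool_pos: [0.4694, 0.0768, 0.059]
tool_rot: [0.001, 0.933, 0.359, -0.0]
wrist_force: [2.5, -7.7, 0.5]
grip_width: 0.0332
```

```bash
python3 -c "
from h import *
s=st()"
```

```text
t 7.27 pos [0.4694 0.0768 0.059 ] W 0.0332 j6 1.714 yaw x 0.7339
F world [ 2.47 -7.72  0.52] F rack XY [ 1.71 -7.92] F tool [-3.34  7.39 -0.5 ] M [-3.266 -0.858  0.062]
posX,Y along rack dirs 0.4746 0.0315
```

Contact is confirmed: the position stalls at about 50.5 mm of travel with 8 N. I'll back off about 1 mm to relieve the force, then start turning with the descent coupled in.

Request:
step_arm(motion=[[-0.0004,0.001,0,0,0,0,1],[-0.0004,0.001,0,0,0,0,1],[-0.0004,0.001,0,0,0,0,1]], newtons=60)

```text
time: 7.52
tool_pos: [0.4694, 0.0767, 0.059]
tool_rot: [0.0, 0.933, 0.359, -0.0]
wrist_force: [-1.0, -5.4, 4.1]
grip_width: 0.0331
```

```bash
python3 -c "
from h import *
s=st();print(s['tau'][5])"
```

```text
t 7.52 pos [0.4694 0.0767 0.059 ] W 0.0331 j6 1.717 yaw x 0.734
F world [-0.98 -5.38  4.08] F rack XY [-1.49 -5.26] F tool [-4.34  3.34 -4.07] M [-1.712  0.542 -0.029]
posX,Y along rack dirs 0.4746 0.0313
0.009631324501242489
```

Request:
step_arm(motion=[[0,0,0.0002,0,0,0.1,1],[0,0,0.0004,0,0,0.2,1],[0,0,0.0006,0,0,0.3,1],[0,0,0.0008,0,0,0.4,1]])

```text
time: 7.85
tool_pos: [0.4696, 0.0764, 0.0583]
tool_rot: [0.001, 0.986, 0.164, -0.0]
wrist_force: [-0.7, -6.4, 2.7]
grip_width: 0.0333
```

```bash
python3 -c "
from h import *
s=st();print(s['tau'][5])"
```

```text
t 7.85 pos [0.4696 0.0764 0.0583] W 0.0333 j6 1.312 yaw x 0.3293
F world [-0.75 -6.42  2.74] F rack XY [-1.36 -6.32] F tool [-2.78  5.84 -2.74] M [-2.199  0.086  0.076]
posX,Y along rack dirs 0.4748 0.031
1.461920589208603
```

Request:
step_arm(motion=[[-0.0001,0.0005,0.0002,0,0,0.1,1],[-0.0001,0.0005,0.0004,0,0,0.2,1],[-0.0001,0.0005,0.0006,0,0,0.3,1],[-0.0001,0.0005,0.0008,0,0,0.4,1]])

```text
time: 8.18
tool_pos: [0.4697, 0.0761, 0.0575]
tool_rot: [0.0, 0.999, -0.035, -0.0]
wrist_force: [-0.1, -5.9, 2.3]
grip_width: 0.0331
```

```bash
python3 -c "
from h import *
s=st();print(s['tau'][5])"
```

```text
t 8.18 pos [0.4697 0.0761 0.0575] W 0.0331 j6 0.913 yaw x -0.0706
F world [-0.09 -5.91  2.33] F rack XY [-0.65 -5.87] F tool [ 0.33  5.9  -2.33] M [-2.001  0.196  0.097]
posX,Y along rack dirs 0.4748 0.0307
1.4615945890545845
```

Request:
step_arm(motion=[[0,0,0.0002,0,0,0.1,1],[0,0,0.0004,0,0,0.2,1],[0,0,0.0004,0,0,0.2,1]])

```text
time: 8.43
tool_pos: [0.4697, 0.0759, 0.0571]
tool_rot: [0.001, 0.991, -0.135, 0.0]
wrist_force: [0.0, -5.8, 2.9]
grip_width: 0.0327
```

```bash
python3 -c "
from h import *
s=st();print(s['tau'][5])"
```

```text
t 8.43 pos [0.4697 0.0759 0.0571] W 0.0327 j6 0.713 yaw x -0.2712
F world [ 0.01 -5.79  2.91] F rack XY [-0.55 -5.76] F tool [ 1.56  5.58 -2.9 ] M [-2.09   0.222 -0.172]
posX,Y along rack dirs 0.4748 0.0306
-1.1733708903193474
```

Request:
step_arm(motion=[[0,0.0003,0.0002,0,0,0.1,1],[0,0.0003,0.0004,0,0,0.2,1]])

```text
time: 8.6
tool_pos: [0.4696, 0.0758, 0.0568]
tool_rot: [0.0, 0.972, -0.233, 0.0]
wrist_force: [-1.1, -6.3, 2.4]
grip_width: 0.0326
```

```bash
python3 -c "
from h import *
s=st();print(s['tau'][5])"
```

```text
t 8.6 pos [0.4696 0.0758 0.0568] W 0.0326 j6 0.514 yaw x -0.4702
F world [-1.11 -6.32  2.41] F rack XY [-1.71 -6.19] F tool [ 1.87  6.14 -2.41] M [-1.964  0.22   0.077]
posX,Y along rack dirs 0.4747 0.0304
1.66154645383358
```

Request:
step_arm(motion=[[0,0,0.0002,0,0,0.1,1],[0,0,0.0004,0,0,0.2,1]])

```text
time: 8.77
tool_pos: [0.4696, 0.0756, 0.0564]
tool_rot: [0.001, 0.944, -0.329, 0.0]
wrist_force: [-0.7, -6.6, 2.5]
grip_width: 0.0329
```

```bash
python3 -c "
from h import *
s=st();print(s['tau'][5])"
```

```text
t 8.77 pos [0.4696 0.0756 0.0564] W 0.0329 j6 0.314 yaw x -0.6706
F world [-0.66 -6.58  2.48] F rack XY [-1.29 -6.49] F tool [ 3.57  5.57 -2.48] M [-2.158  0.427  0.153]
posX,Y along rack dirs 0.4746 0.0303
1.46328616887331
```

Request:
step_arm(motion=[[0,0,0.0002,0,0,0.1,1],[0,0,0.0004,0,0,0.2,1]])

```text
time: 8.93
tool_pos: [0.4695, 0.0755, 0.056]
tool_rot: [0.001, 0.907, -0.422, 0.0]
wrist_force: [-1.0, -7.0, 3.1]
grip_width: 0.0327
```

```bash
python3 -c "
from h import *
s=st();print(s['tau'][5])"
```

```text
t 8.93 pos [0.4695 0.0755 0.056 ] W 0.0327 j6 0.114 yaw x -0.8707
F world [-1.01 -6.96  3.14] F rack XY [-1.68 -6.83] F tool [ 4.67  5.26 -3.13] M [-2.289  0.576  0.105]
posX,Y along rack dirs 0.4746 0.0302
1.4630629867315292
```

Request:
step_arm(motion=[[0.0006,0.0004,0.0002,0,0,0.1,1],[0.0006,0.0004,0.0004,0,0,0.2,1]])

```text
time: 9.1
tool_pos: [0.4694, 0.0754, 0.0556]
tool_rot: [0.0, 0.86, -0.51, -0.0]
wrist_force: [-3.6, -4.1, 3.9]
grip_width: 0.0326
```

```bash
python3 -c "
from h import *
s=st();print(s['tau'][5])"
```

```text
t 9.1 pos [0.4694 0.0754 0.0556] W 0.0326 j6 -0.085 yaw x -1.0705
F world [-3.6  -4.08  3.9 ] F rack XY [-3.98 -3.72] F tool [ 1.85  5.12 -3.9 ] M [-1.462  1.055  0.096]
posX,Y along rack dirs 0.4745 0.03
1.4816386252641678
```

Request:
step_arm(motion=[[0,0,0.0002,0,0,0.1,1],[0,0,0.0004,0,0,0.2,1]])

```text
time: 9.27
tool_pos: [0.4693, 0.0753, 0.0552]
tool_rot: [0.0, 0.805, -0.593, -0.0]
wrist_force: [-4.8, -4.4, 4.6]
grip_width: 0.0331
```

```bash
python3 -c "
from h import *
s=st();print(s['tau'][5])"
```

```text
t 9.27 pos [0.4693 0.0753 0.0552] W 0.0331 j6 -0.285 yaw x -1.2704
F world [-4.77 -4.43  4.6 ] F rack XY [-5.17 -3.95] F tool [ 2.82  5.87 -4.59] M [-1.551  1.348  0.103]
posX,Y along rack dirs 0.4743 0.03
1.4663798734545708
```

Request:
step_arm(motion=[[0,0,0.0002,0,0,0.1,1],[0,0,0.0004,0,0,0.2,1]])

```text
time: 9.43
tool_pos: [0.4692, 0.0752, 0.0548]
tool_rot: [0.001, 0.742, -0.671, -0.0]
wrist_force: [-5.2, -4.3, 5.4]
grip_width: 0.033
```

```bash
python3 -c "
from h import *
s=st();print(s['tau'][5])"
```

```text
t 9.43 pos [0.4692 0.0752 0.0548] W 0.033 j6 -0.485 yaw x -1.4705
F world [-5.2  -4.33  5.38] F rack XY [-5.59 -3.81] F tool [ 3.79  5.61 -5.37] M [-1.489  1.725  0.171]
posX,Y along rack dirs 0.4742 0.0299
1.4473293721675873
```

Request:
step_arm(motion=[[0.0004,0.0008,0,0,0,0.08,1],[0.0004,0.0008,0.0001,0,0,0.16,1]])

```text
time: 9.6
tool_pos: [0.469, 0.0752, 0.0546]
tool_rot: [0.0, -0.686, 0.728, 0.0]
wrist_force: [-0.9, -2.7, 2.4]
grip_width: 0.0329
```

```bash
python3 -c "
from h import *
s=st();print(s['tau'][5])"
```

```text
t 9.6 pos [0.469  0.0752 0.0546] W 0.0329 j6 -0.644 yaw x -1.6294
F world [-0.88 -2.71  2.45] F rack XY [-1.14 -2.61] F tool [ 2.75  0.72 -2.45] M [-1.043  0.431  0.208]
posX,Y along rack dirs 0.474 0.0299
1.015695445239544
```

Request:
step_arm(motion=[[0,0,0.0001,0,0,0.08,1],[0,0,0.0003,0,0,0.16,1]])

```text
time: 9.77
tool_pos: [0.4689, 0.0753, 0.0542]
tool_rot: [0.0, -0.626, 0.78, 0.0]
wrist_force: [-1.4, -2.5, 1.9]
grip_width: 0.0327
```

```bash
python3 -c "
from h import *
s=st();print(s['tau'][5])"
```

```text
t 9.77 pos [0.4689 0.0753 0.0542] W 0.0327 j6 -0.804 yaw x -1.789
F world [-1.38 -2.5   1.89] F rack XY [-1.62 -2.36] F tool [ 2.74  0.81 -1.89] M [-1.013  0.663  0.211]
posX,Y along rack dirs 0.474 0.03
0.9941085800528526
```

Request:
step_arm(motion=[[0,0.0001,0.0001,0,0,0.08,1],[0,0.0001,0.0003,0,0,0.16,1]])

```text
time: 9.93
tool_pos: [0.4688, 0.0754, 0.054]
tool_rot: [0.0, -0.562, 0.827, 0.0]
wrist_force: [-0.8, -2.9, 6.0]
grip_width: 0.0327
```

```bash
python3 -c "
from h import *
s=st();print(s['tau'][5])"
```

```text
t 9.93 pos [0.4688 0.0754 0.054 ] W 0.0327 j6 -0.964 yaw x -1.9489
F world [-0.8  -2.89  6.03] F rack XY [-1.07 -2.8 ] F tool [ 2.98 -0.33 -6.03] M [-1.037  0.575  0.309]
posX,Y along rack dirs 0.4739 0.0301
0.9413182362914085
```

```bash
python3 -c "
from h import *
for i in range(4):
    d=imaging.snapshot('wrist');s=ctrl.sense();print(s['time'],s['ft_torque'],s['wrist_force'],s['tau'][5],s['joint_positions'][5])
cv2.imwrite('pics/w6.png',d['frame'])"
```

```text
9.9833 [-1.43071442  0.45949967  0.05570043] [-3.03025542 -4.11769227  1.34603567] 0.2572632674127817 -0.9684114288436148
10.0333 [-0.97568818  0.80602027 -0.03125001] [-1.529391   -2.4493826   2.62979966] -0.8833280391991138 -0.9610849630032045
10.0833 [-0.89838224  0.50020328 -0.06483468] [-1.93027939 -2.48240696  1.70835773] -0.33474957570433617 -0.9583574158948818
10.1333 [-0.7343333   0.49998649 -0.03939519] [-1.27159006 -1.95365005  2.38239777] -0.07493346696719527 -0.957896492518016
```

View pics/w6.png

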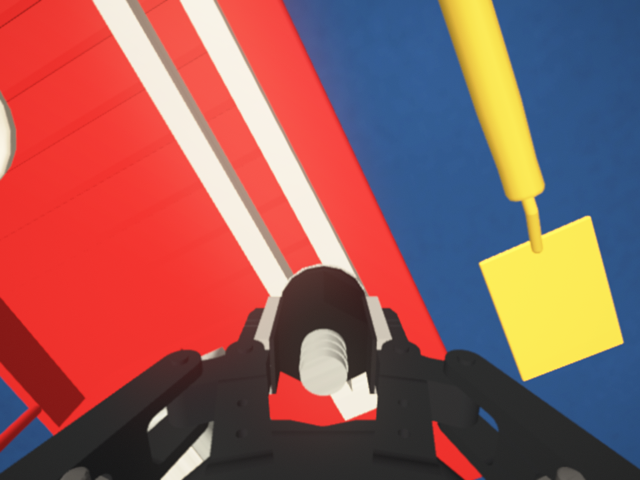

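Torque while turning may be starting to climb, about 0.31 against a baseline of 0.10–0.17. I'll go on in small slow steps.

Request:
step_arm(motion=[[0,0,0,0,0,0.03,1],[0,0,0.0001,0,0,0.06,1],[0,0,0.0001,0,0,0.08,1]])

```text
time: 10.38
tool_pos: [0.4688, 0.0754, 0.0539]
tool_rot: [0.0, -0.53, 0.848, 0.0]
wrist_force: [-2.5, -0.5, 0.1]
grip_width: 0.0327
```

```bash
cat > rd.py <<'E'
from h import *
st()
for i in range(3):
    imaging.snapshot('side');s=ctrl.sense();print(round(s['time'],3),np.round(s['ft_torque'],3),np.round(s['wrist_force'],2),round(s['joint_positions'][5],4))
E
python3 rd.py
```

```text
t 10.38 pos [0.4688 0.0754 0.0539] W 0.0327 j6 -1.039 yaw x -2.0248
F world [-2.54 -0.55  0.14] F rack XY [-2.58 -0.3 ] F tool [ 1.61  2.05 -0.14] M [-0.444  1.096  0.282]
posX,Y along rack dirs 0.4739 0.0301
10.433 [-0.483  0.297  0.104] [-0.81 -1.21  3.14] -1.0406
10.483 [-0.618  0.839  0.066] [-2.73 -1.8   2.74] -1.0392
10.533 [-0.55   0.691  0.02 ] [-2.69 -0.81  1.97] -1.0389
```

Request:
step_arm(motion=[[0,0,0,0,0,0.03,1],[0,0,0.0001,0,0,0.06,1],[0,0,0.0001,0,0,0.08,1]])

```text
time: 10.78
tool_pos: [0.4688, 0.0752, 0.0537]
tool_rot: [0.0, -0.495, 0.869, 0.0]
wrist_force: [-0.8, -1.1, 1.0]
grip_width: 0.0329
```

```bash
python3 rd.py
```

```text
t 10.78 pos [0.4688 0.0752 0.0537] W 0.0329 j6 -1.12 yaw x -2.106
F world [-0.77 -1.06  0.96] F rack XY [-0.87 -0.98] F tool [ 1.31  0.13 -0.96] M [-0.537  0.329  0.248]
posX,Y along rack dirs 0.4739 0.0299
10.833 [-0.411  0.652  0.159] [-1.84 -1.63  3.71] -1.1214
10.883 [-0.253  0.792  0.065] [-1.93 -1.9   0.83] -1.1197
10.933 [-0.417  0.721  0.   ] [-1.69 -0.78  2.52] -1.1192
```

Request:
step_arm(motion=[[0,0,0,0,0,0.03,1],[0,0,0.0001,0,0,0.06,1],[0,0,0.0002,0,0,0.09,1],[0,0,0.0002,0,0,0.11,1]])

```text
time: 11.27
tool_pos: [0.4687, 0.0751, 0.0536]
tool_rot: [-0.0, -0.446, 0.895, 0.0]
wrist_force: [-2.4, -1.8, 3.3]
grip_width: 0.0331
```

```bash
python3 rd.py
```

```text
t 11.27 pos [0.4687 0.0751 0.0536] W 0.0331 j6 -1.231 yaw x -2.2161
F world [-2.44 -1.79  3.27] F rack XY [-2.6  -1.54] F tool [ 2.9   0.88 -3.27] M [-0.475  0.925  0.23 ]
posX,Y along rack dirs 0.4738 0.0298
11.317 [-0.503  0.92   0.186] [-2.42 -1.25  2.74] -1.2316
11.367 [-0.504  0.916  0.088] [-2.94 -1.5   3.26] -1.2298
11.417 [-0.432  0.987  0.073] [-2.74 -1.4   2.5 ] -1.2292
```

Request:
step_arm(motion=[[0,0,0,0,0,0.03,1],[0,0,0.0001,0,0,0.06,1],[0,0,0.0002,0,0,0.08,1]])

```text
time: 11.67
tool_pos: [0.4687, 0.0751, 0.0532]
tool_rot: [-0.0, -0.41, 0.912, 0.0]
wrist_force: [-0.8, -1.9, 3.3]
grip_width: 0.0331
```

```bash
python3 rd.py
```

```text
t 11.67 pos [0.4687 0.0751 0.0532] W 0.0331 j6 -1.311 yaw x -2.2963
F world [-0.77 -1.91  3.26] F rack XY [-0.95 -1.83] F tool [ 1.94 -0.69 -3.26] M [-0.401  0.682  0.245]
posX,Y along rack dirs 0.4738 0.0299
11.717 [-0.159  0.65   0.18 ] [-1.57 -0.69 -0.5 ] -1.3116
11.767 [-0.224  1.011  0.138] [-2.55 -0.62  1.66] -1.3098
11.817 [-0.175  0.856  0.059] [-1.37 -0.96  1.66] -1.3093
```

Request:
step_arm(motion=[[0,0,0,0,0,0.03,1],[0,0,0.0001,0,0,0.06,1],[0,0,0.0002,0,0,0.08,1]])

```text
time: 12.07
tool_pos: [0.4687, 0.0751, 0.0532]
tool_rot: [-0.0, -0.373, 0.928, 0.0]
wrist_force: [-2.2, 0.0, 3.2]
grip_width: 0.0333
```

```bash
python3 rd.py
```

```text
t 12.07 pos [0.4687 0.0751 0.0532] W 0.0333 j6 -1.391 yaw x -2.3761
F world [-2.21  0.03  3.21] F rack XY [-2.19  0.24] F tool [ 1.57  1.55 -3.21] M [0.017 1.179 0.301]
posX,Y along rack dirs 0.4738 0.0299
12.117 [-0.065  1.012  0.241] [-2.03 -0.08  2.59] -1.3916
12.167 [-0.022  1.08   0.138] [-1.71  0.5   2.81] -1.3898
12.217 [0.059 1.1   0.187] [-2.81  0.72  2.63] -1.3893
```

Request:
step_arm(motion=[[0,0,0,0,0,0.03,1],[0,0,0.0001,0,0,0.06,1],[0,0,0.0002,0,0,0.08,1]])

```text
time: 12.47
tool_pos: [0.4688, 0.0751, 0.0531]
tool_rot: [-0.0, -0.336, 0.942, 0.0]
wrist_force: [-3.6, 0.5, 2.8]
grip_width: 0.033
```

```bash
python3 rd.py
```

```text
t 12.47 pos [0.4688 0.0751 0.0531] W 0.033 j6 -1.471 yaw x -2.4561
F world [-3.65  0.46  2.83] F rack XY [-3.59  0.81] F tool [ 2.53  2.67 -2.83] M [0.186 1.474 0.394]
posX,Y along rack dirs 0.4738 0.0299
12.517 [0.222 1.399 0.259] [-3.59  0.23  3.64] -1.4716
12.567 [0.197 1.374 0.217] [-3.55  0.17  4.47] -1.4698
12.617 [0.269 1.436 0.208] [-4.6   0.79  3.78] -1.4693
```

Request:
step_arm(motion=[[0.0002,0.0003,0,0,0,0.03,1],[0.0002,0.0003,0.0001,0,0,0.06,1],[0.0002,0.0003,0.0002,0,0,0.08,1]])

```text
time: 12.87
tool_pos: [0.4687, 0.0752, 0.053]
tool_rot: [0.0, -0.298, 0.955, 0.0]
wrist_force: [-2.4, 0.7, 3.0]
grip_width: 0.0329
```

```bash
python3 rd.py
```

```text
t 12.87 pos [0.4687 0.0752 0.053 ] W 0.0329 j6 -1.551 yaw x -2.5361
F world [-2.45  0.75  3.01] F rack XY [-2.37  0.98] F tool [ 1.58  2.01 -3.01] M [0.181 1.019 0.359]
posX,Y along rack dirs 0.4738 0.0299
12.917 [0.165 0.955 0.301] [-2.45  0.23  2.86] -1.5523
12.967 [0.171 0.913 0.28 ] [-1.83  1.33  3.21] -1.5504
13.017 [0.171 0.873 0.225] [-1.73 -0.21  4.  ] -1.5499
```

The estimates agree on a climb of about 0.2 N m: 0.25 rad past contact, 0.36 minus 0.12 N m while turning, and a rest torque of 0.23–0.28. I'll release and back straight up.

Request:
step_arm(motion=[[0,0,0,0,0,0,0.1],[0,0,0,0,0,0,-0.1],[0,0,0,0,0,0,-0.4],[0,0,0,0,0,0,-0.6],[0,0,0,0,0,0,-0.6],[0,0,0,0,0,0,-0.6],[0,0,-0.02,0,0,0,-0.6],[0,0,-0.04,0,0,0,-0.6],[0,0,-0.06,0,0,0,-0.6],[0,0,-0.08,0,0,0,-0.6],[0,0,-0.095,0,0,0,-0.6],[0,0,-0.095,0,0,0,-0.6]])

```text
time: 14.02
tool_pos: [0.4701, 0.0754, 0.1517]
tool_rot: [0.003, -0.298, 0.954, 0.0]
wrist_force: [-0.3, 0.1, 0.9]
grip_width: 0.0686
```

Run:
```python
from h import *
s=st();d=imaging.snapshot('wrist');cv2.imwrite('pics/w7.png',d['frame'])
P=cloud(d,s);Z=P[...,2];sm=d["frame"].astype(int).sum(2)
uv=proj(d,[[.469,.0755,.09]],s)[0];print(uv)
u,v=uv.astype(int);reg=np.zeros((480,640),bool);reg[v-50:v+50,u-50:u+50]=1
st_=reg&(Z>.093)&(Z<.100)&(sm>250);q=P[st_];print("stud",cv2.minEnclosingCircle(q[:,:2].astype(np.float32)),np.median(q[:,2]))
nt=reg&(Z>.074)&(Z<.088)&(sm<250);q=P[nt];zt=np.median(q[:,2]);q=q[abs(q[:,2]-zt)<.0025];print("nut top",zt)
h=cv2.convexHull(q[:,:2].astype(np.float32))[:,0]
w=lambda a:sum(np.ptp(h@np.array([np.cos(a+k*np.pi/3),np.sin(a+k*np.pi/3)])) for k in range(3))
a=min(np.arange(0,np.pi/3,.005),key=w);print("flat angle deg",np.rad2deg(a),w(a),"jaw angle mod 60",np.rad2deg(np.arctan2(*(rot(s["tool_rot"]).as_matrix()[[1,0],1])))%60)
```

```text
t 14.02 pos [0.4701 0.0754 0.1517] W 0.0686 j6 -1.551 yaw x -2.5357
F world [-0.28  0.07  0.93] F rack XY [-0.27  0.09] F tool [ 0.18  0.21 -0.93] M [-0.03  -0.051  0.   ]
posX,Y along rack dirs 0.4751 0.03
[322.59813507 262.63700905]
stud ((0.4687768518924713, 0.07657366991043091), 0.008515727706253529) 0.09743766489858656
nut top 0.08085929829167174
flat angle deg 17.76169164905552 0.10075937285411773 jaw angle mod 60 4.716318673871882
```

View pics/w7.png

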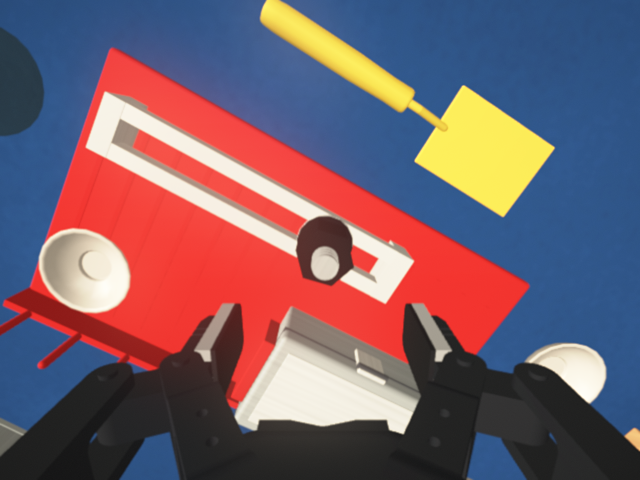

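Run:
```python
from h import *
s=ctrl.sense();d=imaging.snapshot('wrist')
cv2.imwrite('pics/w8.png',cv2.resize(d['frame'][200:300,275:375],(600,600),interpolation=2))
P=cloud(d,s);Z=P[...,2];sm=d["frame"].astype(int).sum(2)
reg=np.zeros((480,640),bool);reg[205:295,285:365]=1
for zlo in (.0795,.0785,.0775):
    nt=reg&(Z>zlo)&(Z<.083)&(sm<250);q=P[nt];h=cv2.convexHull(q[:,:2].astype(np.float32))[:,0]
    W=lambda a:[np.ptp(h@np.array([np.cos(a+k*np.pi/3),np.sin(a+k*np.pi/3)])) for k in range(3)]
    a=min(np.arange(0,np.pi/3,.005),key=lambda a:sum(W(a)));print(zlo,nt.sum(),np.median(q[:,2]),np.rad2deg(a),np.round(W(a),4))
    print([ (int(np.rad2deg(t)),round(sum(W(t))*1e3,1)) for t in np.deg2rad(np.arange(0,60,4))])
```

```text
0.0795 1393 0.08091768497271909 18.04817054662093 [0.0336 0.0337 0.0335]
[(0, np.float64(110.5)), (4, np.float64(108.7)), (8, np.float64(106.5)), (12, np.float64(103.9)), (16, np.float64(101.3)), (20, np.float64(101.6)), (24, np.float64(104.6)), (28, np.float64(107.4)), (32, np.float64(109.6)), (36, np.float64(111.4)), (40, np.float64(112.6)), (44, np.float64(113.2)), (48, np.float64(113.3)), (52, np.float64(112.9)), (56, np.float64(111.9))]
0.0785 1426 0.08089994348113233 17.76169164905552 [0.0336 0.0337 0.0335]
[(0, np.float64(110.7)), (4, np.float64(108.7)), (8, np.float64(106.5)), (12, np.float64(103.9)), (16, np.float64(101.3)), (20, np.float64(101.7)), (24, np.float64(104.8)), (28, np.float64(107.6)), (32, np.float64(109.9)), (36, np.float64(111.6)), (40, np.float64(112.8)), (44, np.float64(113.5)), (48, np.float64(113.6)), (52, np.float64(113.1)), (56, np.float64(112.1))]
0.0775 1452 0.08088900610841414 17.76169164905552 [0.0336 0.0337 0.0335]
[(0, np.float64(110.9)), (4, np.float64(109.0)), (8, np.float64(106.6)), (12, np.float64(103.9)), (16, np.float64(101.4)), (20, np.float64(102.0)), (24, np.float64(105.0)), (28, np.float64(107.7)), (32, np.float64(110.0)), (36, np.float64(111.8)), (40, np.float64(113.0)), (44, np.float64(113.6)), (48, np.float64(113.7)), (52, np.float64(113.3)), (56, np.float64(112.3))]
```

View pics/w8.png

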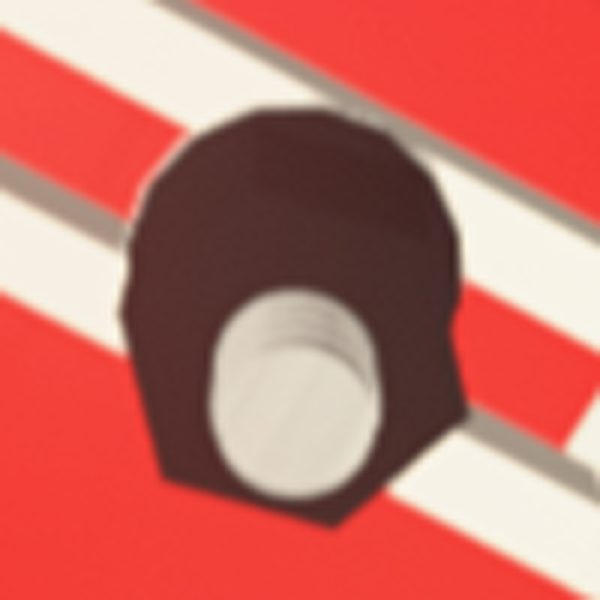

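The nut turned back about 13° (0.23 rad) on release: the hex flat is at 17.8° and the jaw was at 4.7°. The sudden release probably let the wound-up seat drive it back past the friction balance, so it may be too loose now. I'll regrip at the nut's present angle, tighten again, and turn the jaws back to about zero torque before letting go.

Run:
```python
from h import *
s=st();Rt=rot(s["tool_rot"]).as_matrix()
print(Rt.T@(np.array([.4690,.0766,.053])-s["tool_pos"]))
d=imaging.snapshot('wrist');P=cloud(d,s);Z=P[...,2];sm=d["frame"].astype(int).sum(2)
reg=np.zeros((480,640),bool);reg[205:295,285:365]=1
nt=reg&(Z>.0785)&(Z<.083)&(sm<250);q=P[nt];h=cv2.convexHull(q[:,:2].astype(np.float32))[:,0]
W=lambda a:sum(np.ptp(h@np.array([np.cos(a+k*np.pi/3),np.sin(a+k*np.pi/3)])) for k in range(3))
A=np.arange(0.1,.6,.005);w=np.array([W(a) for a in A]);i=w.argmin();print("flat",np.rad2deg(A[i]))
m=np.array([[np.cos(A[i]+k*np.pi/3),np.sin(A[i]+k*np.pi/3)] for k in range(3)]);b=[((h@x).min()+(h@x).max())/2 for x in m];print("centre",np.linalg.lstsq(m,np.array(b),rcond=None)[0])
```

```text
t 14.12 pos [0.4686 0.0753 0.148 ] W 0.0682 j6 -1.551 yaw x -2.5358
F world [-0.02  1.31 -0.15] F rack XY [0.1  1.31] F tool [-0.73  1.09  0.15] M [ 0.01   0.014 -0.033]
posX,Y along rack dirs 0.4737 0.0301
[-0.00091705  0.00080489  0.09504625]
flat 17.188733853924706
centre [0.46864411 0.07664519]
```

Request:
step_arm(motion=[[-0.0009,0.0009,0,0,0,-0.11,-0.6],[-0.0009,0.0009,0.01,0,0,-0.223,-0.6],[-0.0009,0.0009,0.04,0,0,-0.223,-0.6],[-0.0009,0.0009,0.07,0,0,-0.223,-0.6],[-0.0009,0.0009,0.085,0,0,-0.223,-0.6],[-0.0009,0.0009,0.094,0,0,-0.223,-0.6],[-0.0009,0.0009,0.094,0,0,-0.223,-0.6],[-0.0009,0.0009,0.094,0,0,-0.223,0],[-0.0009,0.0009,0.094,0,0,-0.223,0.3],[-0.0009,0.0009,0.094,0,0,-0.223,1],[-0.0009,0.0009,0.094,0,0,-0.223,1],[-0.0009,0.0009,0.094,0,0,-0.223,1],[-0.0009,0.0009,0.094,0,0,-0.223,1],[-0.0009,0.0009,0.094,0,0,-0.223,1]], newtons=60)

```text
time: 15.33
tool_pos: [0.4699, 0.0764, 0.0557]
tool_rot: [0.002, -0.403, 0.915, -0.0]
wrist_force: [0.5, -2.5, 6.3]
grip_width: 0.0328
```

```bash
python3 rd.py
```

```text
t 15.33 pos [0.4699 0.0764 0.0557] W 0.0328 j6 -1.33 yaw x -2.3126
F world [ 0.45 -2.48  6.31] F rack XY [ 0.21 -2.51] F tool [ 1.51 -2.02 -6.31] M [-0.517 -0.113  0.035]
posX,Y along rack dirs 0.475 0.031
15.383 [-0.431 -0.168  0.031] [ 0.26 -1.45  5.95] -1.33
15.433 [-0.473 -0.164 -0.024] [ 0.6  -2.18  6.05] -1.33
15.483 [-0.527 -0.169  0.033] [ 2.73 -1.11  5.82] -1.3299
```

Request:
step_arm(motion=[[0,0,-0.0008,0,0,0.02,1],[0,0,-0.0008,0,0,0.04,1],[0,0,-0.0008,0,0,0.06,1]])

```text
time: 15.73
tool_pos: [0.4698, 0.0764, 0.0557]
tool_rot: [0.001, -0.374, 0.927, -0.0]
wrist_force: [4.6, -2.9, 2.7]
grip_width: 0.0327
```

```bash
python3 rd.py
```

```text
t 15.73 pos [0.4698 0.0764 0.0557] W 0.0327 j6 -1.391 yaw x -2.3742
F world [ 4.57 -2.9   2.75] F rack XY [ 4.27 -3.33] F tool [-1.28 -5.27 -2.74] M [-0.739 -1.522  0.299]
posX,Y along rack dirs 0.475 0.031
15.783 [-0.669 -1.441  0.186] [ 5.18 -1.48  2.3 ] -1.3928
15.833 [-0.765 -1.452  0.219] [ 3.99 -1.43  3.16] -1.3912
15.883 [-0.676 -1.454  0.158] [ 4.99 -1.91  2.91] -1.3908
```

Request:
step_arm(motion=[[0,0,0,0,0,0.02,1],[0,0,0.0001,0,0,0.04,1],[0,0,0.0001,0,0,0.06,1]])

```text
time: 16.13
tool_pos: [0.4699, 0.0764, 0.0556]
tool_rot: [0.001, -0.346, 0.938, -0.0]
wrist_force: [4.6, -2.4, 2.8]
grip_width: 0.0334
```

```bash
python3 rd.py
```

```text
t 16.13 pos [0.4699 0.0764 0.0556] W 0.0334 j6 -1.451 yaw x -2.4341
F world [ 4.56 -2.43  2.76] F rack XY [ 4.3  -2.86] F tool [-1.89 -4.81 -2.74] M [-0.83  -1.53   0.291]
posX,Y along rack dirs 0.475 0.031
16.183 [-0.733 -1.461  0.287] [ 5.41 -2.68  2.51] -1.4528
16.233 [-0.852 -1.528  0.227] [ 5.17 -2.92  3.74] -1.4512
16.283 [-0.84  -1.468  0.167] [ 4.38 -2.83  3.04] -1.4508
```

```bash
cat > nutang.py <<'E'
from h import *
import sys
def nutang(name=None,dark=250,zt=.081):
    s=ctrl.sense();d=imaging.snapshot('wrist');P=cloud(d,s);Z=P[...,2];sm=d["frame"].astype(int).sum(2)
    u,v=proj(d,[[.4687,.0766,zt]],s)[0].astype(int)
    reg=np.zeros((480,640),bool);r=60;reg[max(0,v-r):v+r,u-r:u+r]=1
    Rt=rot(s["tool_rot"]).as_matrix();Q=P[...,:2]-np.array([.4687,.0766])
    nt=reg&(abs(Z-zt)<.0022)&(sm<dark)&(np.hypot(Q[...,0],Q[...,1])<.0215)
    q=P[nt];h=cv2.convexHull(q[:,:2].astype(np.float32))[:,0]
    m=lambda a:np.array([[np.cos(a+k*np.pi/3),np.sin(a+k*np.pi/3)] for k in range(3)])
    A=np.arange(0,np.pi/3,.005);w=[np.ptp(h@m(a).T,axis=0).sum() for a in A];a=A[np.argmin(w)]
    jaw=np.rad2deg(np.arctan2(Rt[1,1],Rt[0,1]))%60
    print("n",nt.sum(),"flat",round(np.rad2deg(a),1),"widths",np.round(np.ptp(h@m(a).T,axis=0)*1e3,1),"jaw",round(jaw,1),"z",round(np.median(q[:,2]),4))
    if name: 
        x0,y0=u-50,v-50;cv2.imwrite(name,cv2.resize(d["frame"][y0:y0+100,x0:x0+100],(600,600),interpolation=2))
nutang(sys.argv[1] if len(sys.argv)>1 else None)
E
python3 nutang.py pics/n1.png
```

```text
n 3718 flat 12.0 widths [36.3 35.6 35.5] jaw 10.6 z 0.0806
```

View pics/n1.png

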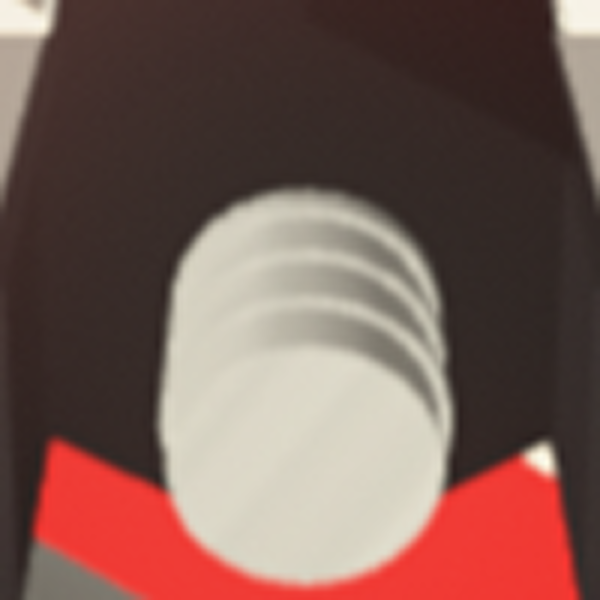

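The nut follows the jaws to within about 1.5° when gripped, so it did unwind on release. I'll tighten a little more, then reverse in tiny steps to zero torque.

Request:
step_arm(motion=[[0,0.0005,0,0,0,0.02,1],[0,0.0005,0.0001,0,0,0.04,1],[0,0.0005,0.0001,0,0,0.06,1],[0,0.0005,0.0001,0,0,0.08,1]])

```text
time: 16.67
tool_pos: [0.4699, 0.0764, 0.0555]
tool_rot: [0.002, -0.309, 0.951, -0.001]
wrist_force: [6.9, -5.2, 1.5]
grip_width: 0.0329
```

```bash
python3 rd.py
```

```text
t 16.67 pos [0.4699 0.0764 0.0555] W 0.0329 j6 -1.533 yaw x -2.5141
F world [ 6.93 -5.18  1.46] F rack XY [ 6.4  -5.82] F tool [-2.57 -8.26 -1.44] M [-1.444 -2.366  0.358]
posX,Y along rack dirs 0.475 0.031
16.717 [-1.503 -2.295  0.348] [ 7.34 -4.55  1.6 ] -1.5338
16.767 [-1.458 -2.343  0.262] [ 6.83 -3.74  0.94] -1.5323
16.817 [-1.45  -2.361  0.257] [ 6.66 -4.66  1.53] -1.5319
```

Request:
step_arm(motion=[[0,0,0,0,0,-0.02,1],[0,0,0,0,0,-0.02,1]])

```text
time: 16.98
tool_pos: [0.4699, 0.0764, 0.0555]
tool_rot: [0.002, -0.319, 0.948, -0.001]
wrist_force: [6.9, -4.2, 2.2]
grip_width: 0.0332
```

```bash
python3 rd.py
```

```text
t 16.98 pos [0.4699 0.0764 0.0555] W 0.0332 j6 -1.511 yaw x -2.4927
F world [ 6.89 -4.2   2.22] F rack XY [ 6.46 -4.85] F tool [-2.96 -7.52 -2.19] M [-1.389 -2.336  0.177]
posX,Y along rack dirs 0.475 0.031
17.033 [-1.365 -2.281  0.184] [ 7.49 -4.33  2.31] -1.5116
17.083 [-1.386 -2.279  0.204] [ 7.07 -3.85  1.6 ] -1.5118
17.133 [-1.374 -2.216  0.237] [ 7.01 -3.79  1.34] -1.5118
```

Request:
step_arm(motion=[[-0.0004,-0.0012,0,0,0,-0.02,1],[-0.0004,-0.0012,0,0,0,-0.04,1],[-0.0004,-0.0012,0,0,0,-0.04,1]])

```text
time: 17.38
tool_pos: [0.47, 0.0763, 0.0555]
tool_rot: [0.001, -0.338, 0.941, 0.0]
wrist_force: [2.0, -0.4, 5.9]
grip_width: 0.033
```

```bash
python3 rd.py
```

```text
t 17.38 pos [0.47   0.0763 0.0555] W 0.033 j6 -1.468 yaw x -2.452
F world [ 2.   -0.35  5.9 ] F rack XY [ 1.96 -0.54] F tool [-1.33 -1.55 -5.9 ] M [-0.248 -0.172  0.163]
posX,Y along rack dirs 0.4752 0.0309
17.433 [-0.289 -0.161  0.132] [ 0.45 -0.92  6.6 ] -1.4685
17.483 [-0.32  -0.205  0.171] [ 0.58 -1.26  4.88] -1.4686
17.533 [-0.29  -0.173  0.191] [ 0.87 -1.01  6.21] -1.4687
```

Request:
step_arm(motion=[[0,0,0,0,0,-0.02,1],[0,0,0,0,0,-0.04,1],[0,0,0,0,0,-0.04,1]])

```text
time: 17.78
tool_pos: [0.47, 0.0763, 0.0556]
tool_rot: [0.001, -0.357, 0.934, 0.0]
wrist_force: [0.1, -1.1, 6.0]
grip_width: 0.0329
```

```bash
python3 rd.py
```

```text
t 17.78 pos [0.47   0.0763 0.0556] W 0.0329 j6 -1.428 yaw x -2.412
F world [ 0.07 -1.09  6.  ] F rack XY [-0.04 -1.09] F tool [ 0.66 -0.86 -6.  ] M [-0.211 -0.051  0.077]
posX,Y along rack dirs 0.4751 0.0309
17.833 [-0.223 -0.144  0.168] [ 0.19 -1.5   5.99] -1.4285
17.883 [-0.223 -0.152  0.182] [ 0.19 -1.04  5.67] -1.4287
17.933 [-0.179 -0.067  0.207] [ 1.65 -0.57  5.95] -1.4287
```

Request:
step_arm(motion=[[0,0,0,0,0,-0.02,1],[0,0,0,0,0,-0.04,1],[0,0,0,0,0,-0.055,1],[0,0,0,0,0,-0.055,1]])

```text
time: 18.27
tool_pos: [0.4699, 0.0763, 0.0556]
tool_rot: [0.001, -0.382, 0.924, 0.0]
wrist_force: [0.2, -0.1, 6.9]
grip_width: 0.033
```

```bash
python3 rd.py
```

```text
t 18.27 pos [0.4699 0.0763 0.0556] W 0.033 j6 -1.373 yaw x -2.3572
F world [ 0.2  -0.15  6.9 ] F rack XY [ 0.19 -0.17] F tool [-0.05 -0.25 -6.9 ] M [-0.201  0.029  0.08 ]
posX,Y along rack dirs 0.4751 0.0309
18.317 [-0.191  0.084  0.118] [-0.35 -0.08  6.63] -1.3737
18.367 [-0.198  0.057  0.071] [ 0.87 -0.3   6.53] -1.3738
18.417 [-0.173  0.13   0.109] [ 0.47 -0.43  5.46] -1.3738
```

Request:
step_arm(motion=[[0,0,-0.0008,0,0,0,1],[0,0,-0.0008,0,0,0,0.2],[0,0,-0.0008,0,0,0,0.1],[0,0,-0.0008,0,0,0,-0.1],[0,0,-0.0008,0,0,0,-0.4],[0,0,-0.0008,0,0,0,-0.6],[0,0,-0.0008,0,0,0,-0.6],[0,0,-0.02,0,0,0,-0.6],[0,0,-0.04,0,0,0,-0.6],[0,0,-0.06,0,0,0,-0.6],[0,0,-0.08,0,0,0,-0.6],[0,0,-0.094,0,0,0,-0.6],[0,0,-0.094,0,0,0,-0.6],[0,0,-0.094,0,0,0,-0.6]], newtons=20)

```text
time: 19.58
tool_pos: [0.4696, 0.0763, 0.1489]
tool_rot: [0.001, -0.382, 0.924, 0.0]
wrist_force: [0.8, -0.2, -0.2]
grip_width: 0.0682
```

```bash
python3 nutang.py; python3 nutang.py pics/n2.png; python3 -c "
from h import *
st()"
```

```text
n 1438 flat 16.9 widths [33.6 33.8 33.1] jaw 14.9 z 0.0809
n 1475 flat 17.5 widths [33.9 33.6 33.4] jaw 14.9 z 0.0809
t 19.68 pos [0.4689 0.076  0.1472] W 0.0688 j6 -1.373 yaw x -2.3578
F world [-0.18 -0.35 -0.  ] F rack XY [-0.21 -0.33] F tool [ 0.37 -0.12  0.  ] M [-0.03  -0.017 -0.029]
posX,Y along rack dirs 0.474 0.0307
```

View pics/n2.png

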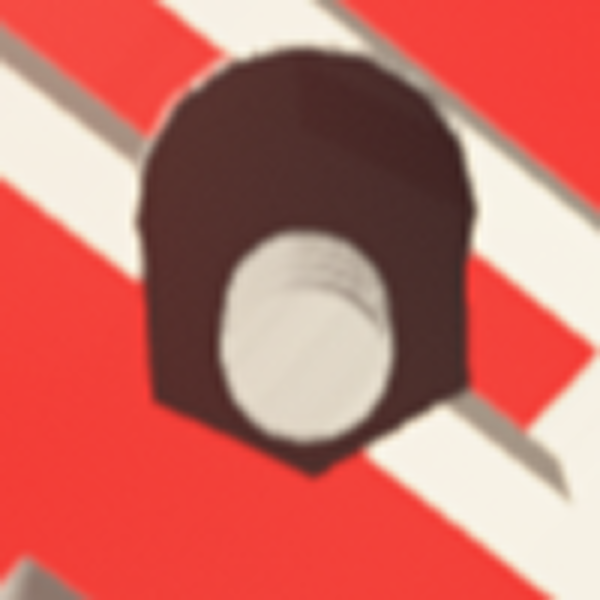

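The nut settled at 17.2°, the same angle as after the first abrupt release. Two different releases landing on the same angle points to the friction balance, about 0.12 N m or 11 N. I'll move clear and check the stop, the tin and whether the nut creeps.

Request:
step_arm(motion=[[0,0,-0.03,0,0,0,-0.6],[0,0,-0.06,0,0,0,-0.6],[0.01,-0.01,-0.08,0,0,0,-0.6],[0.03,-0.03,-0.08,0,0,0,-0.6],[0.05,-0.05,-0.08,0,0,0,-0.6],[0.08,-0.08,-0.08,0,0,0,-0.6],[0.11,-0.11,-0.08,0,0,0,-0.6],[0.14,-0.14,-0.08,0,0,0,-0.6],[0.17,-0.17,-0.08,0,0,0,-0.6],[0.2,-0.2,-0.08,0,0,0,-0.6],[0.21,-0.21,-0.08,0,0,0,-0.6],[0.21,-0.21,-0.08,0,0,0,-0.6],[0.21,-0.21,-0.08,0,0,0,-0.6]])

```text
time: 20.77
tool_pos: [0.4683, -0.2218, 0.2268]
tool_rot: [-0.001, -0.381, 0.925, 0.001]
wrist_force: [-0.4, -0.6, 0.1]
grip_width: 0.0684
```

Run:
```python
from h import *
st();d=imaging.snapshot("top");P=cloud(d);Z=P[...,2];f=d["frame"].astype(int);b,g,r=f[...,0],f[...,1],f[...,2]
cv2.imwrite("pics/t9.png",cv2.resize(d["frame"][160:320,180:400],None,fx=3.6,fy=3.6,interpolation=2))
cv2.imwrite("pics/t9f.png",d["frame"])
reg=np.zeros((480,640),bool);reg[150:320,180:400]=1
a=np.deg2rad(5.5);X=np.array([np.cos(a),np.sin(a)]);Y=np.array([-np.sin(a),np.cos(a)]);O=np.array([.53044,.08215])
tin=reg&(Z>.055)&(Z<.08)&(r>120)&(g>120)
n,l,s_,c=cv2.connectedComponentsWithStats(tin.astype(np.uint8));i=1+np.argmax(s_[1:,4]);q=P[l==i]
rr=cv2.minAreaRect(q[:,:2].astype(np.float32));print("tin",rr,"rack",(np.array(rr[0])-O)@X,(np.array(rr[0])-O)@Y,np.median(q[:,2]))
print("tin Y min/max",np.percentile((q[:,:2]-O)@Y,[1,99]))
pl=reg&(r>130)&(g<60)&(b<60)&(Z>.052)&(Z<.066)&(((P[...,:2]-O)@X)>.02)&(((P[...,:2]-O)@X)<.08)&(((P[...,:2]-O)@Y)<.05)
q=P[pl];print("plate Y",np.percentile((q[:,:2]-O)@Y,[2,50,98]),pl.sum())
L=reg&(Z>.072)&(Z<.1);L[:240]=0;q=P[L];print("nut/stud centre rack",(q[:,:2].mean(0)-O)@X,(q[:,:2].mean(0)-O)@Y)
```

```text
t 20.77 pos [ 0.4683 -0.2218  0.2268] W 0.0684 j6 -0.736 yaw x -2.3604
F world [-0.38 -0.57  0.09] F rack XY [-0.43 -0.53] F tool [ 0.67 -0.14 -0.08] M [ 0.08  -0.006 -0.018]
posX,Y along rack dirs 0.4449 -0.2656
tin ((0.5760517716407776, 0.16607390344142914), (0.0969027727842331, 0.14822539687156677), 5.540127754211426) rack 0.05344553377180028 0.07916583986104182 0.06682964557883664
tin Y min/max [0.00690166 0.15135994]
plate Y [-0.00362897  0.00034727  0.00436507] 125
nut/stud centre rack -0.06325190286670053 0.0006569341920722555
```

View pics/t9.png

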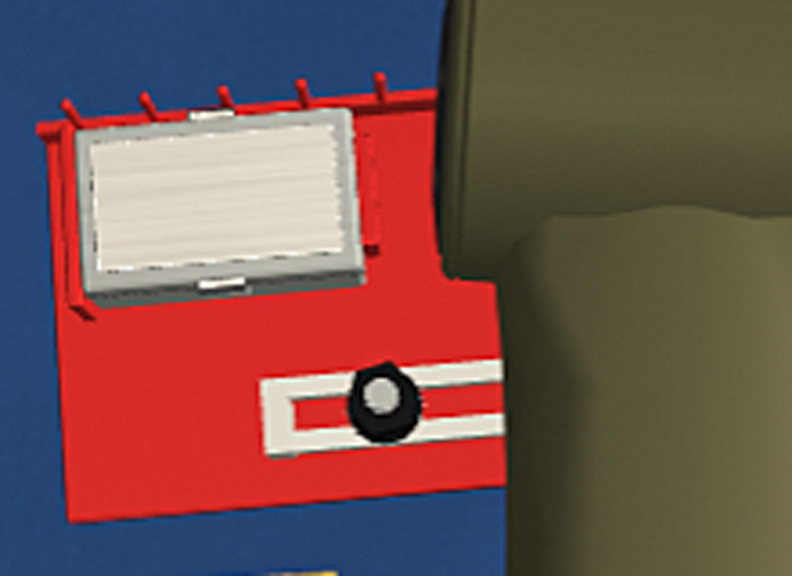

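View pics/t9f.png

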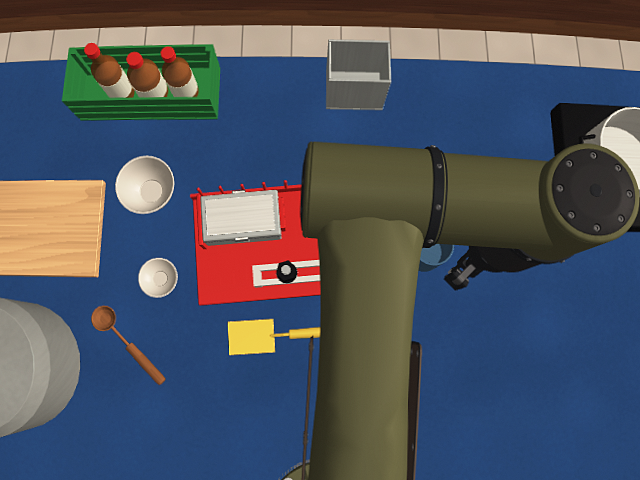

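Plate and tin are in contact: the face is at rack y ≈ 5 mm and the tin's end at ≈ 4–5 mm. The tin is square at 5.54° against the rack's 5.5°, its centre is at y ≈ +79 mm, and the gripper is clear. I'm handing the job in.

```bash
python3 -c "
from bench import ctrl
print(ctrl.sense()['wrist_force']);print(ctrl.finish_job())"
```

```text
[ 0.32280691  1.08801863 -0.43636722]
the job is handed in; nothing more can be done
None
```

I slid the stop about 50 mm up to the tin and ran the nut down onto its seat, then let go, moved clear and handed the job in at about 21 s. No verdict was reported, and the final seat force is inferred, not measured.

- **Stop against the tin:** I pushed until the position stalled at about 8 N total wrist force, against 30 N allowed, then eased back. The last top view puts the stop's face at about y = 5 mm and the tin's end at 4–5 mm in the rack frame, so they are in contact within camera accuracy.
- **Tin:** It lies square at 5.5°, the same as the rack, with its centre at y ≈ +79 mm. It moved about 1 mm, as expected when pushed to the end wall.
- **Nut:** I turned it down about 3.3 rad. The torque climb at the tightest point was about 0.2–0.3 N m.
- **What disagreed:** When I first let go, the nut sprang back about 13°. I regripped it, tightened it again and turned the jaws back to about 0.1 N m before releasing. It then settled within 2–3° of the jaws, at about 17°, the same angle as after the first release.
- **Seat force left:** From that repeated angle I estimate about 0.12 N m, or roughly 8–11 N on the seat, which is inside the 5–40 N range. The torque readings were noisy by about 0.05 N m. They were also uneven before the nut met its seat, so this is the least certain result.
- **Other items:** I saw no sign that anything else had been moved. In the last top view the arm hid part of the scene, including dish_a, the jar, most of the mug and part of the spatula.

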